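# Nest the tumbler covers in the sprung keeper

## Robot

A 6-joint arm with a two-finger parallel gripper is mounted at the origin on the work surface. World frame = base frame: x ahead of the robot, y to its left, z up, the work surface at z = 0. Lengths are in m, angles in rad, forces in N, time in s.
With the tool pointing down it reaches from about 0.375 to 0.975 m from the base axis. Payload 3.8 kg.
Tool frame: the origin (TCP) lies at the very end of the fingers, on their centre line; the grasp point (between the pads) lies 19 mm behind it; z points along the fingers, y is the direction in which the jaws open and shut (so a half turn about z gives the same grasp; the last joint's range is limited). The gripper opens to 85 mm and grips with 20 to 120 N. Pads are 22 mm wide; open, the fingers measure 114 mm over their backs; the gripper's body (76 mm by 85 mm) begins 54 mm behind the grasp point. The pads swing forward as they close: fully open they stand 13 mm farther back than shut.
Start: joints at [1.123, 0.264, 1.604, -0, 1.274, -0.037], TCP at [0.27, 0.619, 0.231] pointing down, gripper open.
Joint ranges: [-2.63, 2.63], [-0.94, 2.18], [0.31, 2.57], [-1.31, 4.45], [0, 2.66], [-2.55, 2.55]. Speed limits (rad/s): [2.57, 2.57, 3.14, 3.14, 3.14, 3.14].

## Interface

Orientations are given as a rotation vector (axis times angle).
In Python, from workcell import status, read_camera, camera_info, order gives the robot as it stands.
- The arm moves only by the tool move_arm, never from a script. Its argument "deltas" is a list of rows, each a list of 3 entries, a list of its own where there are three numbers: the turn, a rotation vector about the world's x, y, z as a fraction of full scale, then the shift along the world's x, y, z as a fraction of full scale, then the closure, from -1 (fully open) to 1 (shut), so that 0 is half open. A call has 1 to 20 rows; each row is the pose to reach, as a shift and turn from the pose commanded when the call began; what a row does not reach only later rows make up. Full scale, the value 1, is 0.1 m for a shift and pi/2 rad for a turn. A row lasts 1/8 s, in which the tool goes at most 62.5 mm and 10.7 degrees, less where a joint would pass 70% of its speed; a pose out of reach is approached as far as the arm can. A call with a number of a shift or a turn outside -1 to 1 is refused whole. A call with a gripper value outside its range is refused whole. The fingers move at their own pace and stop on an object; "grip_force" is the grip in N (left out, the last holds). Time passes only in rows, so rows that repeat a pose let the fingers close. It gives the time, the measured TCP pose, the force and the opening at its end, in the units of the state.
- status.read_state(): the state, without advancing time (a new reading comes with each control period).
- read_camera(name): name is "scene" or "top" or "wrist"; returns (picture, depth): 384x512x3 uint8, red, green, blue; 384x512 float32, m along the optical axis (not along the pixel's ray), 0 where there is no reading.
- camera_info(name): a dict with "K" (3x3 intrinsics, pixels), "D" ([k1, k2, p1, p2, k3] as OpenCV has them; the pictures are not rectified), "R" (3x3) and "t" (3): a world point X has camera coordinates R X + t. Camera axes: x right, y down, z forward; pixel columns grow to the right and rows downward; lengths in m; the calibration is good to about 2 mm. A picture is of the moment at which its call begins: read the wrist's pose just before it. camera_info takes no time and is no camera call; for the wrist camera it gives the pose at the moment of the call.
- order.finish_job(): hands the job in, once; it reports no verdict.
The state is a dict: "time": time; "q": joint angles; "joint_vel": joint speeds; "joint_torque": joint torques, N m; "tool_pos": TCP position; "tcp_rot": TCP orientation; "wrist_force": force on the tool from outside, world axes, zero at the start; "torque": the same for the moment, N m; "width": opening from 0.0 (shut) to 1.0 (fully open).
Only numpy, scipy, OpenCV 4.12 (cv2) and the standard library are available. Lean on these libraries where they do the work, as an engineer would, in place of code of your own. Each camera call takes 0.05 s, during which the arm holds its last target. There are 200 camera calls.

## Task

Swing the keeper's sprung wire lid fully open, then nest all the domed steel tumbler covers, inside up, in one stack in the wooden cradle on its tray, each cupping inside the one below, and finally shut the lid over the stack. Ease the lid by its handle all the way up and all the way down: never let its spring fling it open or snap it shut. Leave the jar, rolling pin, scraper and spoon rest where they are.

Things in the scene. Friction and masses are not known exactly. Their poses are not given: they have to be found in the camera images.
- keeper_lid (a joint): angle (rad) of the keeper's wire lid: 0 shut (level), 1.75 fully open (just past upright, at its stop). An over-centre spring pulls it shut below about 1.1 and open above that, and holds it at both stops; nothing else does. At the handle 5.5 N starts it from shut, 4 N from open; let go in between it flies at up to 20 rad/s. Keep it under 1 rad/s (0.16 m/s at the handle).
- keeper_hinge (a point): middle of the lid's hinge axis, fixed on the keeper, 145 mm above the counter, 85 mm to the far side (tray +x) of the tray's centre; axes as keeper_floor, the hinge axis is y. The lid is a steel wire frame 180 mm wide: two side wires, a cross wire 80 mm from the hinge with thin wires between it and the hinge, the handle bar at the end. A spring strut sits outside the right hinge post.
- keeper_grip (a point): centre of the lid's handle, a round dark wooden sleeve 16 mm thick, 90 mm long along the tray's y, 165 mm from the hinge axis: at lid angle q it is at hinge + 165 mm * (-cos q along tray x, sin q up). Shut, it is 145 mm above the counter, on the robot's side. Inwards the next wire is 85 mm off. It may turn between the fingers. The point turns with the lid.
- keeper_floor (a point): centre of the keeper's wooden tray floor (upper face), 12 mm above the counter; x points to the hinge side (away from the robot), y left, z up. Fixed; 190 mm (x) by 210 mm (y) outside, with a lip 8 mm wide and 10 mm above the floor. Hinge posts 12 mm thick at x 85, y +-101 mm, up to the hinge; rest posts 8 mm thick at x -78, y +-101 mm, 141 mm above the counter.
- cradle_floor (a point): centre of the inner floor of the cradle, a shallow turned-wood cup fixed on the tray floor, mouth up: 68 mm across, 22 mm high, wall 6 mm, mouth 56 mm wide, inner floor 6 mm above the tray floor. It lies about 20 mm to the robot's side of the tray's centre. The lowest cover stands in it, its knob on this floor, with about 3 mm of side play. z is up.
- board: round mango-wood rolling board, 280 mm across, its top 24 mm above the counter, fixed; origin at the centre of its underside
- jar_mid (a point): swing-top glass jar, 88 mm across and 143 mm high, upright; point on its axis 70 mm above its underside; leave alone
- pin: slim acacia rolling pin, 26 mm thick, 320 mm long along its y, lying on the counter; origin at the middle of its underside; leave alone
- scraper: yellow plastic scraper, 75 x 110 mm, 12 mm high, lying flat; origin at the middle of its underside; leave alone
- spoonrest: orange silicone spoon rest, a dish 94 mm across, 16 mm high, with a tail to its +y reaching 110 mm from the origin, which is at the dish's underside; leave alone
- cover1_mid (a point): a cover, all alike: domed steel, 0.12 kg, 46 mm high, starting mouth up on a flat disc knob 32 mm across, 10 mm high; the dome widens to 62 mm at 38 mm up, then an upright rim band 68 mm across to the top: grip across this. Starts on the board; may be absent. Nested, each sits 14 mm above the last, with 2 mm of play. Point: on the axis, half-way up (23 mm); z out of the mouth.
- cover2_mid (a point): a cover, all alike: domed steel, 0.12 kg, 46 mm high, starting mouth up on a flat disc knob 32 mm across, 10 mm high; the dome widens to 62 mm at 38 mm up, then an upright rim band 68 mm across to the top: grip across this. Starts on the board; may be absent. Nested, each sits 14 mm above the last, with 2 mm of play. Point: on the axis, half-way up (23 mm); z out of the mouth.
- cover3_mid (a point): a cover, all alike: domed steel, 0.12 kg, 46 mm high, starting mouth up on a flat disc knob 32 mm across, 10 mm high; the dome widens to 62 mm at 38 mm up, then an upright rim band 68 mm across to the top: grip across this. Starts on the counter; may be absent. Nested, each sits 14 mm above the last, with 2 mm of play. Point: on the axis, half-way up (23 mm); z out of the mouth.
- cover4_mid (a point): a cover, all alike: domed steel, 0.12 kg, 46 mm high, starting mouth up on a flat disc knob 32 mm across, 10 mm high; the dome widens to 62 mm at 38 mm up, then an upright rim band 68 mm across to the top: grip across this. Starts on the counter; may be absent. Nested, each sits 14 mm above the last, with 2 mm of play. Point: on the axis, half-way up (23 mm); z out of the mouth.
- cover5_mid (a point): a cover, all alike: domed steel, 0.12 kg, 46 mm high, starting mouth up on a flat disc knob 32 mm across, 10 mm high; the dome widens to 62 mm at 38 mm up, then an upright rim band 68 mm across to the top: grip across this. Starts on the board; may be absent. Nested, each sits 14 mm above the last, with 2 mm of play. Point: on the axis, half-way up (23 mm); z out of the mouth.
Things that resemble listed ones, but are neither listed nor needed, are in the scene too. Leave any orange look-alike of the part that bears cover1_mid alone. Leave any green look-alike of the part that bears cover3_mid alone.

How it is judged:
On the way, in this order (a step that is already met when the one before it is completed fails the run):
1. the lid stands open (angle above 1.6 rad) (value of joint keeper_lid above 1.6 rad), for 0.3 s.
2. with the lid open (above 1.4 rad), every cover present is nested inside up in one stack in the cradle (value of joint keeper_lid above 1.4 rad and horizontal distance between each of cover1_mid, cover2_mid, cover3_mid, cover4_mid, cover5_mid and cradle_floor below 0.018 m and angle between each of cover1_mid, cover2_mid, cover3_mid, cover4_mid, cover5_mid's own z axis and vertical below 0.12 rad and z of each of cover1_mid, cover2_mid, cover3_mid, cover4_mid, cover5_mid in the frame of keeper_floor below 0.095 m), for 0.3 s.
At the end, for the whole second after the job is handed in: The lid is shut (angle under 0.06 rad). Every cover present stands inside up (tilt under 0.12 rad), its axis within 18 mm of the cradle's and its centre under 95 mm above the tray floor (value of joint keeper_lid below 0.06 rad and horizontal distance between each of cover1_mid, cover2_mid, cover3_mid, cover4_mid, cover5_mid and cradle_floor below 0.018 m and angle between each of cover1_mid, cover2_mid, cover3_mid, cover4_mid, cover5_mid's own z axis and vertical below 0.12 rad and z of each of cover1_mid, cover2_mid, cover3_mid, cover4_mid, cover5_mid in the frame of keeper_floor below 0.095 m); the robot touches nothing.
It fails at once if the lid swings faster than 5 rad/s, either way (velocity of joint keeper_lid above 5 rad/s or velocity of joint keeper_lid below -5 rad/s).
It fails at once if the jar, pin, scraper or spoon rest is moved more than 30 mm (distance of any of jar_mid, pin, scraper, spoonrest from where it was at the start of the episode above 0.03 m).
Of cover1, cover2, cover3, cover4, cover5 only 3 to 5 are there at a start; the rules pass over those that are not, and their reading is None.
At some moment in a run one of cover1, cover2, cover3, cover4, cover5 may be knocked a few centimetres aside while the robot is not near it.
It also fails if it takes over 210 s, if anything falls off the work surface, if the arm or the gripper's body presses on something with over 40 N, if the wrist force passes 120 N, or if a joint passes its speed limit or range.

## Working session

There is one attempt and no reset: what is moved stays moved. The work goes in short steps, Python scripts to look and compute and a tool call to move; the robot and the scene stay as the last step left them, time stands still between calls to the robot, and variables do not carry over. Pictures are saved under pics/ and viewed, about 12 in all and at most 16, crops included, and the job is handed in when it is done.

Besides the shell and the picture viewer there is one more tool, called after "Call:" as name(argument=value, ...), one argument or row to a line, values as JSON. move_arm: Moves the arm, as the interface text tells. Its arguments: {"type":"object","properties":{"deltas":{"type":"array","items":{"type":"array"}},"grip_force":{"type":"number"}},"required":["deltas"]}

```bash
mkdir -p pics; ls
python3 - <<'E'
from workcell import status, read_camera, camera_info
import cv2, numpy as np
print(status.read_state())
for n in ("scene","top"):
    p,d=read_camera(n); np.savez(f"{n}0.npz",p=p,d=d)
    cv2.imwrite(f"pics/{n}0.png",cv2.resize(p[...,::-1],(768,576)))
    ci=camera_info(n); print(n,{k:np.round(v,4).tolist() for k,v in ci.items()})
E
```

```text
pics
{'time': 0.0, 'q': array([ 1.12307403e+00,  2.64748682e-01,  1.60539131e+00, -1.20146913e-05,
        1.27371840e+00, -3.69304635e-02]), 'joint_vel': array([-0.00089015,  0.00139243, -0.00059221, -0.00177957, -0.00035924,
       -0.00098913]), 'joint_torque': array([ 8.88460727e-04, -5.15085912e+01, -3.67328775e+01,  7.72452881e-05,
        1.25151750e-02, -2.75665315e-05]), 'tool_pos': array([0.26925232, 0.61815958, 0.22995571]), 'tcp_rot': array([-0.64062838, -3.07503527,  0.00345878]), 'wrist_force': array([-0.50993743, -1.03846286, -0.552582  ]), 'torque': array([-0.01394311, -0.00200859,  0.0458448 ]), 'width': 0.9981997866744133}
scene {'K': [[387.6926, 0.0, 249.6833], [0.0, 387.6926, 194.243], [0.0, 0.0, 1.0]], 'D': [-0.0258, 0.0, 0.0, 0.0, 0.0], 'R': [[-0.3375, 0.9411, 0.0204], [0.545, 0.2131, -0.8109], [-0.7675, -0.2626, -0.5848]], 't': [0.0705, -0.2052, 1.3879]}
top {'K': [[357.1223, 0.0, 250.248], [0.0, 357.1223, 193.0344], [0.0, 0.0, 1.0]], 'D': [-0.0586, 0.0, 0.0, 0.0, 0.0], 'R': [[0.0253, -0.9994, 0.0245], [-0.9897, -0.0285, -0.14], [0.1406, -0.0207, -0.9898]], 't': [0.0615, 0.5252, 1.1328]}
```

View pics/top0.png

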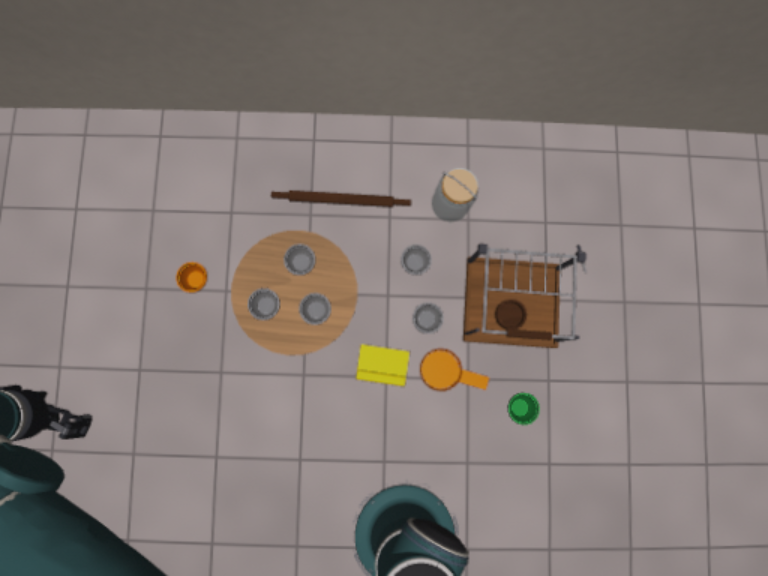

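View pics/scene0.png

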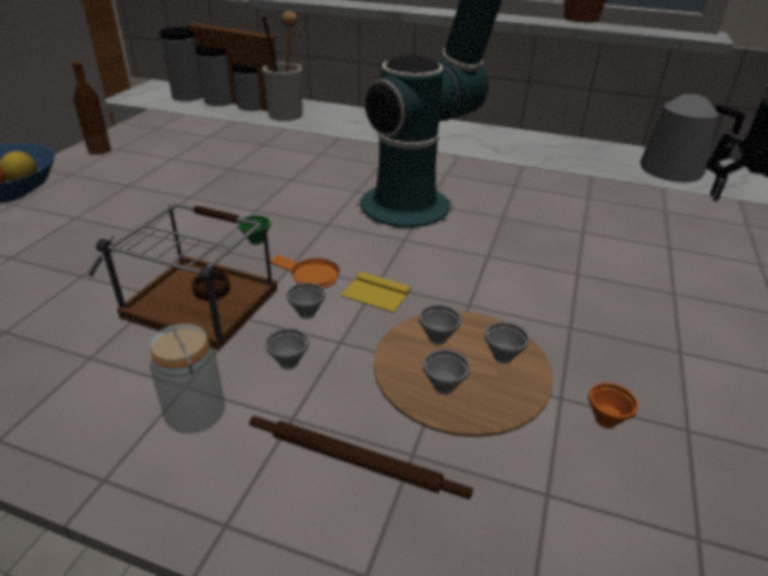

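Five steel covers are present. Three are on the board at top-view pixels (301,260), (264,304) and (315,309), and two are on the counter at (416,260) and (428,318). The keeper is at about (515,300), its handle at (529,335) and its cradle at (510,315). Next I'll measure them.

```bash
cat > h.py <<'E'
import numpy as np, cv2
from scipy.optimize import least_squares
from workcell import status, read_camera, camera_info
def rays(ci,uv):
    n=cv2.undistortPoints(np.float64(uv).reshape(-1,1,2),ci["K"],np.float64(ci["D"])).reshape(-1,2)
    return np.c_[n,np.ones(len(n))]
def cloud(name,d,ci=None):
    ci=ci or camera_info(name); v,u=np.mgrid[:384,:512]
    X=rays(ci,np.c_[u.ravel(),v.ravel()])*d.reshape(-1,1)
    return ((X-ci["t"])@ci["R"]).reshape(384,512,3)
def onplane(ci,uv,z):
    r=rays(ci,uv)@ci["R"]; c=-np.array(ci["R"]).T@ci["t"]
    return c+r*((z-c[2])/r[:,2])[:,None]
def circ(P,r=None):
    c=P.mean(0)
    if r is None:
        s=least_squares(lambda p:np.hypot(*(P-p[:2]).T)-p[2],[*c,.03],loss="soft_l1",f_scale=.002)
    else:
        s=least_squares(lambda p:np.hypot(*(P-p[:2]).T)-r,c,loss="soft_l1",f_scale=.002)
    return s.x
E
python3 - <<'E'
from h import *
z=np.load("top0.npz"); p,d=z["p"],z["d"]; C=cloud("top",d); ci=camera_info("top")
hsv=cv2.cvtColor(p,cv2.COLOR_RGB2HSV)
for (u,v),zr in zip([(301,260),(264,304),(315,309),(416,260),(428,318)],[.07]*3+[.046]*2):
    u,v=u/1.5,v/1.5
    x=onplane(ci,[(u,v)],zr)[0]
    m=(np.hypot(C[...,0]-x[0],C[...,1]-x[1])<.045)&(C[...,2]>zr-.012)&(d>0)
    P=C[m]; h=cv2.convexHull(np.float32(P[:,:2]))[:,0]
    (cx,cy),r=cv2.minEnclosingCircle(h)
    print("cover click",x.round(3),"n",m.sum(),"circ",round(cx,4),round(cy,4),round(r,4),"fit",circ(P[:,:2]).round(4),"zmax",P[:,2].max().round(3))
U=np.s_[150:245,295:400]
Q=C[U]; hq=hsv[U]
br=(hq[...,1]>90)&((hq[...,0]<20))
for lo,hi,n in((.005,.028,"tray"),(.028,.042,"cradle"),(.12,.17,"handle")):
    m=br&(Q[...,2]>lo)&(Q[...,2]<hi); P=Q[m]
    if len(P)<5: print(n,len(P)); continue
    print(n,len(P),P.mean(0).round(4),cv2.minAreaRect(np.float32(P[:,:2])))
E
```

```text
cover click [0.578 0.236 0.07 ] n 129 circ 0.5785 0.2401 0.0344 fit [0.5784 0.2402 0.0313] zmax 0.075
cover click [0.481 0.31  0.07 ] n 127 circ 0.4816 0.3121 0.0337 fit [0.4818 0.3117 0.0303] zmax 0.075
cover click [0.474 0.202 0.07 ] n 124 circ 0.4742 0.2035 0.034 fit [0.474  0.2031 0.0309] zmax 0.074
cover click [ 0.59  -0.011  0.046] n 127 circ 0.5911 -0.0115 0.0342 fit [ 0.5901 -0.0107  0.0311] zmax 0.05
cover click [ 0.463 -0.039  0.046] n 125 circ 0.4634 -0.0387 0.0338 fit [ 0.4632 -0.0382  0.0308] zmax 0.05
tray 2799 [ 0.5052 -0.2267  0.0138] ((0.4798322319984436, -0.2073313295841217), (0.2540432810783386, 0.2466345876455307), 87.73457336425781)
cradle 110 [ 0.4819 -0.2222  0.0334] ((0.5171330571174622, -0.2290240228176117), (0.20079734921455383, 0.1374971866607666), 86.9483871459961)
handle 182 [ 0.4351 -0.2195  0.1501] ((0.4893460273742676, -0.20898717641830444), (0.14689666032791138, 0.13767385482788086), 77.85921478271484)
```

Run:
```python
from h import *
z=np.load("top0.npz"); p,d=z["p"],z["d"]; C=cloud("top",d); ci=camera_info("top")
hsv=cv2.cvtColor(p,cv2.COLOR_RGB2HSV)
br=((hsv[...,1]>90)&(hsv[...,0]<20)).astype(np.uint8)
box=np.zeros_like(br); box[150:245,300:385]=1
m=br*box*(C[...,2]>.004)*(C[...,2]<.03)
m=cv2.morphologyEx(m.astype(np.uint8),cv2.MORPH_CLOSE,np.ones((9,9))); m=cv2.morphologyEx(m,cv2.MORPH_OPEN,np.ones((5,5)))
n,l,s,_=cv2.connectedComponentsWithStats(m); k=1+s[1:,4].argmax()
v,u=np.nonzero(l==k); P=onplane(ci,np.c_[u,v],.018)
print("tray",cv2.minAreaRect(np.float32(P[:,:2])))
# handle: above 0.13, dark brown
mh=(br*box>0)&(C[...,2]>.125)&(C[...,2]<.17); n,l,s,_=cv2.connectedComponentsWithStats(mh.astype(np.uint8)); k=1+s[1:,4].argmax()
v,u=np.nonzero(l==k); P=C[l==k]; print("handle",len(P),P.mean(0).round(4),cv2.minAreaRect(np.float32(P[:,:2])),u.mean()*1.5,v.mean()*1.5)
P2=onplane(ci,np.c_[u,v],.145); print(cv2.minAreaRect(np.float32(P2[:,:2])))
# cradle rim z 0.034, dark
x0=onplane(ci,[(510/1.5,314/1.5)],.034)[0]
mc=(np.hypot(C[...,0]-x0[0],C[...,1]-x0[1])<.06)&(C[...,2]>.024)&(C[...,2]<.045)
P=C[mc]; print("cradle",x0.round(4),len(P),circ(P[:,:2],.031),cv2.minEnclosingCircle(np.float32(P[:,:2])))
# hinge posts tops & wire
mw=(box>0)&(C[...,2]>.125)&(C[...,2]<.165)&(br==0); P=C[mw]; print("lid frame",len(P),cv2.minAreaRect(np.float32(P[:,:2])))
b=br.copy(); im=cv2.resize(p[140:250,290:400,::-1],None,fx=5.4,fy=5.4,interpolation=cv2.INTER_CUBIC); cv2.imwrite("pics/k.png",im)
```

```text
tray ((0.5078175067901611, -0.2298191785812378), (0.21220894157886505, 0.18933160603046417), 87.2391357421875)
handle 165 [ 0.4287 -0.2247  0.1508] ((0.429177463054657, -0.2237817347049713), (0.09324122220277786, 0.01608961634337902), 86.83843231201172) 528.1090909090909 333.3454545454545
((0.42913204431533813, -0.2248571664094925), (0.09387995302677155, 0.015984881669282913), 87.0180892944336)
cradle [ 0.4779 -0.2212  0.034 ] 117 [ 0.47875421 -0.22234764] ((0.4647201895713806, -0.21933721005916595), 0.046515803784132004)
lid frame 637 ((0.5131360292434692, -0.22612734138965607), (0.20516017079353333, 0.1765201985836029), 87.844482421875)
```

View pics/k.png

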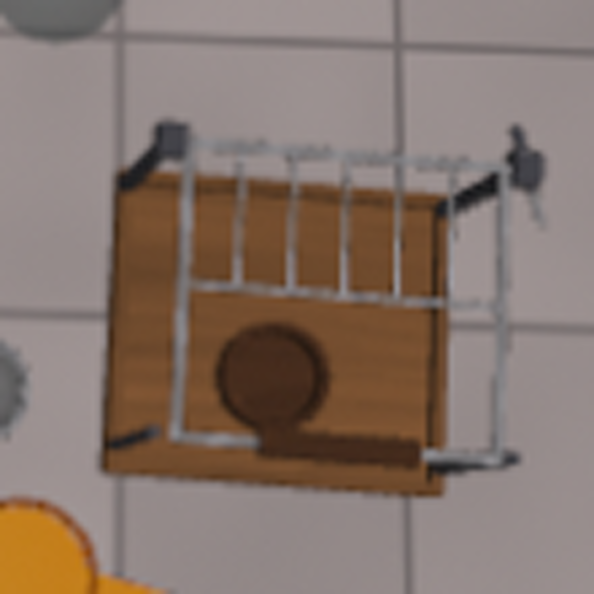

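Call:
move_arm(
  deltas=[
    [[0,0,-0.771],[0.8,-1,0],-1],
    [[0,0,-0.771],[0.8,-1,0],-1],
    [[0,0,-0.771],[0.8,-1,0],-1],
    [[0,0,-0.771],[0.8,-1,0],-1],
    [[0,0,-0.771],[0.8,-1,0],-1],
    [[0,0,-0.771],[0.8,-1,0],-1],
    [[0,0,-0.771],[0.8,-1,0],-1],
  ],
  grip_force=40,
)

```text
time: 0.98
tool_pos: [0.3493, 0.5184, 0.2305]
tcp_rot: [2.281, 2.16, -0.002]
wrist_force: [0.3, 0.0, 0.4]
width: 0.999
```

Call:
move_arm(
  deltas=[
    [[0,0,0],[0.8,-1,0],-1],
    [[0,0,0],[0.8,-1,0],-1],
    [[0,0,0],[0.8,-1,0],-1],
  ],
)

```text
time: 1.35
tool_pos: [0.4315, 0.4156, 0.2307]
tcp_rot: [2.282, 2.158, -0.002]
wrist_force: [-0.7, 0.9, 0.5]
width: 1.001
```

Call:
move_arm(
  deltas=[
    [[0,0,0],[0,-1,0],-1],
    [[0,0,0],[0,-1,0],-1],
    [[0,0,0],[0,-1,0],-1],
  ],
)

```text
time: 1.72
tool_pos: [0.4288, 0.3173, 0.2309]
tcp_rot: [-2.28, -2.161, 0.002]
wrist_force: [0.6, 0.9, 1.2]
width: 0.999
```

Call:
move_arm(
  deltas=[
    [[0,0,0],[0,-1,0],-1],
    [[0,0,0],[0,-1,0],-1],
    [[0,0,0],[0,-1,0],-1],
  ],
)

```text
time: 2.1
tool_pos: [0.4294, 0.2184, 0.2312]
tcp_rot: [-2.279, -2.162, -0.0]
wrist_force: [-0.2, 0.6, 0.3]
width: 1.005
```

Call:
move_arm(
  deltas=[
    [[0,0,0],[0,-1,0],-1],
    [[0,0,0],[0,-1,0],-1],
    [[0,0,0],[0,-1,0],-1],
  ],
)

```text
time: 2.48
tool_pos: [0.43, 0.1188, 0.2314]
tcp_rot: [-2.279, -2.162, -0.001]
wrist_force: [0.1, 0.6, 0.6]
width: 1.003
```

Call:
move_arm(
  deltas=[
    [[0,0,0],[0,-1,0],-1],
    [[0,0,0],[0,-1,0],-1],
    [[0,0,0],[0,-1,0],-1],
  ],
)

```text
time: 2.85
tool_pos: [0.4304, 0.019, 0.2315]
tcp_rot: [-2.28, -2.162, -0.002]
wrist_force: [-0.2, 0.6, 0.0]
width: 0.997
```

Call:
move_arm(
  deltas=[
    [[0,0,0],[0,-1,0],-1],
    [[0,0,0],[0,-1,0],-1],
    [[0,0,0],[0,-1,0],-1],
  ],
)

```text
time: 3.22
tool_pos: [0.4307, -0.081, 0.2314]
tcp_rot: [-2.279, -2.162, -0.002]
wrist_force: [-0.5, -0.1, -0.7]
width: 0.999
```

Call:
move_arm(
  deltas=[
    [[0,0,0],[0,-1,0],-1],
    [[0,0,0],[0,-1,0],-1],
    [[0,0,0],[0,-1,0],-1],
  ],
)

```text
time: 3.6
tool_pos: [0.4308, -0.1809, 0.2312]
tcp_rot: [-2.279, -2.162, -0.002]
wrist_force: [0.1, 0.7, -0.4]
width: 1.001
```

Call:
move_arm(
  deltas=[
    [[0,0,0],[0,-0.43,0],-1],
    [[0,0,0],[0,-0.43,0],-1],
    [[0,0,0],[0,-0.43,0],-1],
    [[0,0,0],[0,-0.43,0],-1],
  ],
)

```text
time: 4.1
tool_pos: [0.4299, -0.2224, 0.2311]
tcp_rot: [-2.275, -2.166, -0.001]
wrist_force: [0.1, -0.8, -0.5]
width: 1.0
```

Call:
move_arm(
  deltas=[
    [[0,0,0],[-0.01,-0.02,-0.4],-1],
    [[0,0,0],[-0.01,-0.02,-0.7],-1],
    [[0,0,0],[-0.01,-0.02,-0.9],-1],
    [[0,0,0],[-0.01,-0.02,-1],-1],
    [[0,0,0],[-0.01,-0.02,-1],-1],
    [[0,0,0],[-0.01,-0.02,-1],-1],
  ],
)

```text
time: 4.85
tool_pos: [0.4294, -0.2264, 0.1324]
tcp_rot: [2.276, 2.163, 0.001]
wrist_force: [0.1, -0.2, 0.6]
width: 0.995
```

Call:
move_arm(
  deltas=[
    [[0,0,0],[0,0,-0.04],-1],
    [[0,0,0],[0,0,-0.04],0.2],
    [[0,0,0],[0,0,-0.04],0.2],
    [[0,0,0],[0,0,-0.04],1],
    [[0,0,0],[0,0,-0.04],1],
    [[0,0,0],[0,0,-0.04],1],
    [[0,0,0],[0,0,-0.04],1],
    [[0,0,0],[0,0,-0.04],1],
  ],
)

```text
time: 5.85
tool_pos: [0.4282, -0.2262, 0.1274]
tcp_rot: [-2.277, -2.164, 0.001]
wrist_force: [-4.2, 0.3, 4.4]
width: 0.17
```

Run:
```python
from h import *
print(status.read_state()["wrist_force"],status.read_state()["width"])
p,d=read_camera("wrist"); cv2.imwrite("pics/w1.png",p[...,::-1])
```

```text
[-4.24984875  0.29420298  4.39106609] 0.16988126123431493
```

View pics/w1.png

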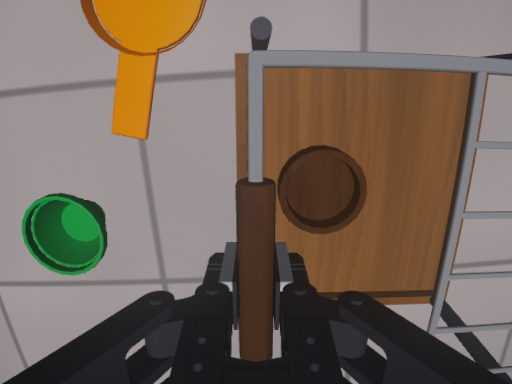

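```bash
cat > arc.py <<'E'
import numpy as np,sys
def arc(qs,q0,yaw=-.05,L=1.65):
    f=lambda q:np.array([L*(1-np.cos(q))*np.cos(yaw),L*(1-np.cos(q))*np.sin(yaw),L*np.sin(q)])
    for q in qs: print([0,0,0],(f(q)-f(q0)).round(3).tolist(),round(q,2))
if __name__=="__main__":
    arc([.02,.06]+[.12+.07*i for i in range(7)],0);print();arc([.54+.07*(i+1) for i in range(8)],.54);print();arc([1.10+.07*(i+1) for i in range(8)]+[1.71,1.74],1.10)
E
python3 arc.py
```

```text
[0, 0, 0] [0.0, -0.0, 0.033] 0.02
[0, 0, 0] [0.003, -0.0, 0.099] 0.06
[0, 0, 0] [0.012, -0.001, 0.198] 0.12
[0, 0, 0] [0.03, -0.001, 0.312] 0.19
[0, 0, 0] [0.055, -0.003, 0.424] 0.26
[0, 0, 0] [0.089, -0.004, 0.535] 0.33
[0, 0, 0] [0.13, -0.007, 0.643] 0.4
[0, 0, 0] [0.179, -0.009, 0.747] 0.47
[0, 0, 0] [0.234, -0.012, 0.848] 0.54

[0, 0, 0] [0.063, -0.003, 0.097] 0.61
[0, 0, 0] [0.132, -0.007, 0.189] 0.68
[0, 0, 0] [0.208, -0.01, 0.276] 0.75
[0, 0, 0] [0.289, -0.014, 0.358] 0.82
[0, 0, 0] [0.376, -0.019, 0.434] 0.89
[0, 0, 0] [0.468, -0.023, 0.503] 0.96
[0, 0, 0] [0.565, -0.028, 0.566] 1.03
[0, 0, 0] [0.666, -0.033, 0.622] 1.1

[0, 0, 0] [0.105, -0.005, 0.049] 1.17
[0, 0, 0] [0.212, -0.011, 0.09] 1.24
[0, 0, 0] [0.323, -0.016, 0.124] 1.31
[0, 0, 0] [0.435, -0.022, 0.15] 1.38
[0, 0, 0] [0.549, -0.027, 0.167] 1.45
[0, 0, 0] [0.664, -0.033, 0.177] 1.52
[0, 0, 0] [0.779, -0.039, 0.179] 1.59
[0, 0, 0] [0.894, -0.045, 0.173] 1.66
[0, 0, 0] [0.976, -0.049, 0.164] 1.71
[0, 0, 0] [1.025, -0.051, 0.156] 1.74
```

Call:
move_arm(
  deltas=[
    [[0,0,0],[0,0,0.033],1],
    [[0,0,0],[0.003,0,0.099],1],
    [[0,0,0],[0.012,-0.001,0.198],1],
    [[0,0,0],[0.03,-0.001,0.312],1],
    [[0,0,0],[0.055,-0.003,0.424],1],
    [[0,0,0],[0.089,-0.004,0.535],1],
    [[0,0,0],[0.13,-0.007,0.643],1],
    [[0,0,0],[0.179,-0.009,0.747],1],
    [[0,0,0],[0.234,-0.012,0.848],1],
  ],
  grip_force=60,
)

```text
time: 7.02
tool_pos: [0.4497, -0.2272, 0.2128]
tcp_rot: [-2.274, -2.161, 0.006]
wrist_force: [-7.6, -3.4, -3.6]
width: 0.163
```

Call:
move_arm(
  deltas=[
    [[0,0,0],[0.063,-0.003,0.097],1],
    [[0,0,0],[0.132,-0.007,0.189],1],
    [[0,0,0],[0.208,-0.01,0.276],1],
    [[0,0,0],[0.289,-0.014,0.358],1],
    [[0,0,0],[0.376,-0.019,0.434],1],
    [[0,0,0],[0.468,-0.023,0.503],1],
    [[0,0,0],[0.565,-0.028,0.566],1],
    [[0,0,0],[0.666,-0.033,0.622],1],
  ],
)

```text
time: 8.02
tool_pos: [0.5184, -0.2308, 0.2807]
tcp_rot: [2.276, 2.162, 0.001]
wrist_force: [-10.0, 0.5, 13.3]
width: 0.163
```

Call:
move_arm(
  deltas=[
    [[0,0,0],[0.095,-0.005,0.07],1],
    [[0,0,0],[0.2,-0.011,0.12],1],
    [[0,0,0],[0.31,-0.016,0.16],1],
    [[0,0,0],[0.425,-0.022,0.19],1],
  ],
)

```text
time: 8.52
tool_pos: [0.5625, -0.2329, 0.2969]
tcp_rot: [2.275, 2.162, 0.003]
wrist_force: [-4.2, -0.1, 4.7]
width: 0.16
```

Call:
move_arm(
  deltas=[
    [[0,0,0],[0.11,-0.006,0.02],1],
    [[0,0,0],[0.22,-0.012,0.03],1],
    [[0,0,0],[0.33,-0.017,0.03],1],
    [[0,0,0],[0.44,-0.023,0.02],1],
    [[0,0,0],[0.53,-0.028,0.01],1],
    [[0,0,0],[0.58,-0.03,0],1],
    [[0,0,0],[0.6,-0.03,0],1],
    [[0,0,0],[0.6,-0.03,0],1],
  ],
)

```text
time: 9.52
tool_pos: [0.6222, -0.2358, 0.2951]
tcp_rot: [2.276, 2.163, 0.002]
wrist_force: [-1.2, -0.7, 8.4]
width: 0.162
```

Call:
move_arm(
  deltas=[
    [[0,0,0],[0.02,0,0],1],
    [[0,0,0],[0.04,-0.002,0],1],
    [[0,0,0],[0.04,-0.002,0],1],
    [[0,0,0],[0.04,-0.002,0],1],
  ],
)

```text
time: 10.02
tool_pos: [0.6223, -0.2358, 0.295]
tcp_rot: [-2.275, -2.16, 0.006]
wrist_force: [-10.1, 1.1, 11.4]
width: 0.159
```

Run:
```python
from h import *
print(status.read_state()["wrist_force"])
p,d=read_camera("scene"); C=cloud("scene",d); cv2.imwrite("pics/s2.png",cv2.resize(p[100:290,40:260,::-1],None,fx=3,fy=3))
```

```text
[-10.0596714    1.06366867  11.36410951]
```

View pics/s2.png

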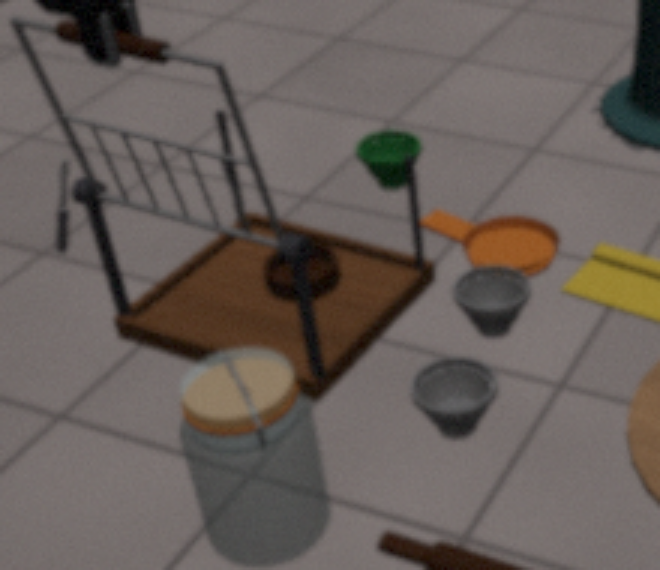

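The lid is at its stop: the x force rose from -1 to -10 N with no movement, and the picture shows the frame upright. I'll release it and back off upwards.

Call:
move_arm(
  deltas=[
    [[0,0,0],[-0.02,0,0],0.5],
    [[0,0,0],[-0.02,0,0],0],
    [[0,0,0],[-0.02,0,0],-1],
    [[0,0,0],[-0.02,0,0],-1],
    [[0,0,0],[-0.02,0,0],-1],
    [[0,0,0],[-0.02,0,0],-1],
    [[0,0,0],[-0.02,0,0.2],-1],
    [[0,0,0],[-0.02,0,0.6],-1],
    [[0,0,0],[-0.02,0,0.6],-1],
  ],
)

```text
time: 11.2
tool_pos: [0.6252, -0.2369, 0.3602]
tcp_rot: [2.271, 2.158, 0.006]
wrist_force: [0.1, 0.1, 1.1]
width: 1.0
```

Call:
move_arm(
  deltas=[
    [[0,0,0],[-1,0.5,0],-1],
    [[0,0,0],[-1,1,0],-1],
    [[0,0,0],[-1,1,0],-1],
  ],
)

```text
time: 11.58
tool_pos: [0.5215, -0.1342, 0.3539]
tcp_rot: [2.276, 2.165, 0.001]
wrist_force: [1.2, 0.9, -0.0]
width: 1.002
```

Call:
move_arm(
  deltas=[
    [[0,0,0],[-0.5,0.5,-0.7],-1],
    [[0,0,0],[-0.5,1,-0.7],-1],
    [[0,0,0],[-0.5,1,-0.7],-1],
    [[0,0,0],[-0.5,1,-0.7],-1],
  ],
)

```text
time: 12.08
tool_pos: [0.4735, -0.0358, 0.2837]
tcp_rot: [2.274, 2.165, 0.0]
wrist_force: [1.1, 0.2, 0.2]
width: 0.999
```

```bash
cat > look.py <<'E'
from h import *
# top view: cradle/stack and covers, steel = grey and at rim height
def covers(C,d,guess,zr):
    for x in guess:
        m=(np.hypot(C[...,0]-x[0],C[...,1]-x[1])<.07)&(C[...,2]>zr-.012)&(C[...,2]<zr+.015)&(d>0)
        P=C[m]
        if len(P)<40: print(x,"n",len(P)); continue
        (cx,cy),r=cv2.minEnclosingCircle(np.float32(P[:,:2]))
        print(x,"->",round(cx,4),round(cy,4),"r",round(r,4),"fit",circ(P[:,:2]).round(4),"zmax",P[:,2].max().round(3))
E
python3 - <<'E'
from look import *
p,d=read_camera("top"); C=cloud("top",d); np.savez("top1.npz",p=p,d=d)
covers(C,d,[(.578,.24),(.482,.312),(.474,.203)],.070)
covers(C,d,[(.591,-.011),(.463,-.0385)],.046)
x0=(.478,-.222); r=np.hypot(C[...,0]-x0[0],C[...,1]-x0[1])
m=(r<.05)&(C[...,2]>.029)&(C[...,2]<.048); P=C[m]; print("cradle",len(P),circ(P[:,:2]),cv2.minEnclosingCircle(np.float32(P[:,:2])),P[:,2].mean())
E
```

```text
(0.578, 0.24) -> 0.5788 0.2405 r 0.034 fit [0.5785 0.2401 0.0312] zmax 0.074
(0.482, 0.312) -> 0.4811 0.3124 r 0.0341 fit [0.4818 0.3116 0.0304] zmax 0.073
(0.474, 0.203) -> 0.4748 0.2032 r 0.0341 fit [0.474  0.2032 0.0308] zmax 0.075
(0.591, -0.011) -> 0.5909 -0.0109 r 0.0341 fit [ 0.5904 -0.0104  0.0311] zmax 0.051
(0.463, -0.0385) -> 0.4639 -0.0371 r 0.0338 fit [ 0.463  -0.0383  0.031 ] zmax 0.051
cradle 69 [ 0.47885843 -0.22202588  0.02963016] ((0.4785589575767517, -0.2214643657207489), 0.03252033516764641) 0.033243392741045555
```

Call:
move_arm(
  deltas=[
    [[0,0,0],[-0.1,-0.022,-0.5],-1],
    [[0,0,0],[-0.1,-0.022,-1],-1],
    [[0,0,0],[-0.1,-0.022,-1],-1],
  ],
  grip_force=30,
)

```text
time: 12.5
tool_pos: [0.4608, -0.0392, 0.1802]
tcp_rot: [-2.275, -2.158, 0.008]
wrist_force: [0.4, -0.3, 0.9]
width: 1.002
```

Call:
move_arm(
  deltas=[
    [[0,0,0],[0,0,-0.5],-1],
    [[0,0,0],[0,0,-1],-1],
    [[0,0,0],[0,0,-1],-1],
    [[0,0,0],[0,0,-1],-1],
  ],
)

```text
time: 13.0
tool_pos: [0.466, -0.039, 0.0864]
tcp_rot: [2.275, 2.161, 0.004]
wrist_force: [-0.1, -0.3, 0.5]
width: 0.998
```

Run:
```python
from h import *
print(status.read_state()["tool_pos"])
p,d=read_camera("wrist"); cv2.imwrite("pics/w2.png",p[...,::-1])
```

```text
[ 0.4660075  -0.03904989  0.08638177]
```

View pics/w2.png

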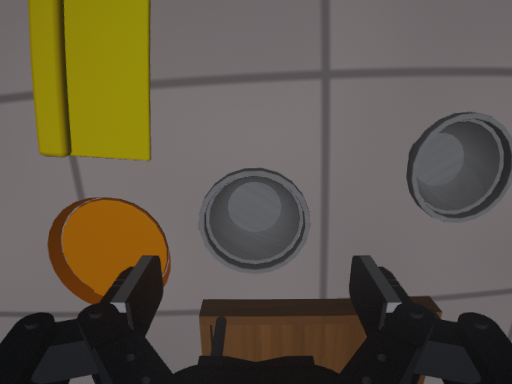

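Cover is centred between the fingers (col 255). I'll go down and grip the rim.

Call:
move_arm(
  deltas=[
    [[0,0,0],[-0.01,0.01,-0.3],-1],
    [[0,0,0],[-0.01,0.01,-0.5],-1],
    [[0,0,0],[-0.01,0.01,-0.58],-1],
    [[0,0,0],[-0.01,0.01,-0.58],-1],
    [[0,0,0],[-0.01,0.01,-0.58],1],
    [[0,0,0],[-0.01,0.01,-0.58],1],
    [[0,0,0],[-0.01,0.01,-0.58],1],
    [[0,0,0],[-0.01,0.01,-0.58],1],
    [[0,0,0],[-0.01,0.01,-0.58],1],
  ],
)

```text
time: 14.18
tool_pos: [0.4637, -0.0375, 0.0275]
tcp_rot: [2.276, 2.162, 0.003]
wrist_force: [-2.5, -0.3, 7.9]
width: 0.781
```

Call:
move_arm(
  deltas=[
    [[0,0,0],[0,0,0.2],1],
    [[0,0,0],[0,0,0.6],1],
    [[0,0,0],[0,0,1],1],
    [[0,0,0],[0,0,1],1],
  ],
)

```text
time: 14.68
tool_pos: [0.4657, -0.0377, 0.1299]
tcp_rot: [2.272, 2.159, 0.009]
wrist_force: [0.5, 0.1, -0.7]
width: 0.781
```

Call:
move_arm(
  deltas=[
    [[0,0,0],[0,0,0.5],1],
    [[0,0,0],[0.05,-0.2,0.9],1],
    [[0,0,0],[0.05,-0.4,1],1],
    [[0,0,0],[0.1,-0.4,1],1],
  ],
)

```text
time: 15.18
tool_pos: [0.4723, -0.0781, 0.2257]
tcp_rot: [2.279, 2.161, 0.001]
wrist_force: [0.1, -0.3, -0.8]
width: 0.783
```

Run:
```python
from h import *
s=status.read_state(); print(s["tool_pos"],s["width"],s["wrist_force"])
p,d=read_camera("wrist"); cv2.imwrite("pics/w3.png",p[...,::-1])
```

```text
[ 0.47231576 -0.07813073  0.22568028] 0.7834717498869334 [ 0.14457017 -0.34833168 -0.82755171]
```

View pics/w3.png

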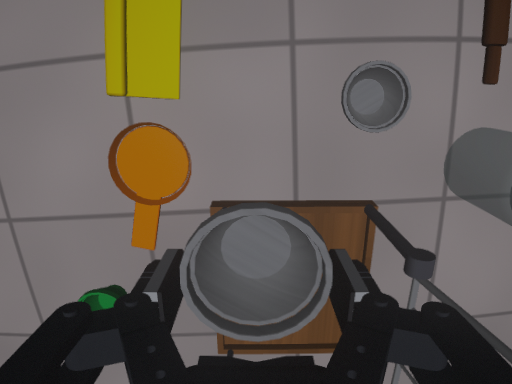

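```bash
cat > held.py <<'E'
from h import *
def held():
    s=status.read_state(); p,d=read_camera("wrist"); C=cloud("wrist",d); t=s["tool_pos"]
    r=np.hypot(C[...,0]-t[0],C[...,1]-t[1]); m=(r<.045)&(d>0)&(C[...,2]>t[2]+.005)&(C[...,2]<t[2]+.035)
    P=C[m]; P=P[np.hypot(*(P[:,:2]-t[:2]).T)>.028] if len(P) else P
    hsv=cv2.cvtColor(p,cv2.COLOR_RGB2HSV)[...,2]
    # rim = highest points per azimuth sector off the jaw axis
    a=np.degrees(np.arctan2(P[:,1]-t[1],P[:,0]-t[0])); R=[]
    for k in range(-180,180,15):
        q=P[(a>=k)&(a<k+15)]
        if len(q)>3 and min(abs(k+7.5),180-abs(k+7.5))>25: R.append(q[q[:,2]>np.percentile(q[:,2],80)].mean(0))
    R=np.array(R); A=np.c_[R[:,:2]-t[:2],np.ones(len(R))]; c,*_=np.linalg.lstsq(A,R[:,2],rcond=None)
    print("tcp",t.round(4),"w",round(s["width"],3),"n",len(R),"slope",c[:2].round(3),"rim z above tcp",round(c[2]-t[2],4),"centre off",(circ(R[:,:2])-[*t[:2],0]).round(4),"res",np.std(R[:,2]-A@c).round(4))
if __name__=="__main__": held()
E
python3 held.py
```

```text
tcp [ 0.4724 -0.0774  0.2247] w 0.785 n 16 slope [-0.003  0.008] rim z above tcp 0.019 centre off [-0.0011  0.001   0.0318] res 0.0001
```

Call:
move_arm(
  deltas=[
    [[0,0,0],[0.05,-0.5,0],1],
    [[0,0,0],[0.07,-1,0],1],
    [[0,0,0],[0.07,-1,0],1],
  ],
)

```text
time: 15.65
tool_pos: [0.4783, -0.1789, 0.2234]
tcp_rot: [-2.279, -2.159, 0.003]
wrist_force: [0.2, -0.2, -0.7]
width: 0.778
```

Call:
move_arm(
  deltas=[
    [[0,0,0],[0,-0.45,0],1],
    [[0,0,0],[0,-0.45,-0.3],1],
    [[0,0,0],[0,-0.45,-0.8],1],
    [[0,0,0],[0,-0.45,-1],1],
    [[0,0,0],[0,-0.45,-1],1],
    [[0,0,0],[0,-0.45,-1],1],
  ],
)

```text
time: 16.4
tool_pos: [0.4796, -0.2216, 0.1258]
tcp_rot: [2.276, 2.165, 0.001]
wrist_force: [0.9, -0.6, -1.3]
width: 0.784
```

Call:
move_arm(
  deltas=[
    [[0,0,0],[0,0,-0.3],1],
    [[0,0,0],[0,0,-0.6],1],
    [[0,0,0],[0,0,-0.7],1],
    [[0,0,0],[0,0,-0.75],1],
    [[0,0,0],[0,0,-0.78],1],
    [[0,0,0],[0,0,-0.8],1],
    [[0,0,0],[0,0,-0.8],1],
  ],
)

```text
time: 17.27
tool_pos: [0.4794, -0.2224, 0.0458]
tcp_rot: [2.277, 2.163, 0.0]
wrist_force: [-0.5, 0.3, -1.1]
width: 0.781
```

Call:
move_arm(
  deltas=[
    [[0,0,0],[0,0,-0.015],1],
    [[0,0,0],[0,0,-0.025],1],
    [[0,0,0],[0,0,-0.025],1],
  ],
)

```text
time: 17.65
tool_pos: [0.4795, -0.2226, 0.0455]
tcp_rot: [2.277, 2.164, -0.0]
wrist_force: [-6.7, 2.4, 16.3]
width: 0.782
```

Call:
move_arm(
  deltas=[
    [[0,0,0],[-0.01,0,0.02],1],
    [[0,0,0],[-0.01,0,0.02],-1],
    [[0,0,0],[-0.01,0,0.02],-1],
    [[0,0,0],[-0.01,0,0.02],-1],
    [[0,0,0],[-0.01,0,0.1],-1],
    [[0,0,0],[-0.01,0,0.5],-1],
    [[0,0,0],[-0.01,0,1],-1],
    [[0,0,0],[-0.01,0,1],-1],
  ],
)

```text
time: 18.65
tool_pos: [0.4818, -0.2242, 0.1485]
tcp_rot: [2.27, 2.157, 0.005]
wrist_force: [-0.0, -0.2, -0.3]
width: 0.999
```

Call:
move_arm(
  deltas=[
    [[0,0,0],[0.2,0.5,0.5],-1],
    [[0,0,0],[0.6,1,0.8],-1],
    [[0,0,0],[0.6,1,0.8],-1],
  ],
)

```text
time: 19.02
tool_pos: [0.5404, -0.1205, 0.225]
tcp_rot: [2.273, 2.165, 0.004]
wrist_force: [0.1, 0.8, -0.1]
width: 1.0
```

Call:
move_arm(
  deltas=[
    [[0,0,0],[0.5,0.6,0],-1],
    [[0,0,0],[0.5,1,0],-1],
    [[0,0,0],[0.5,1,0],-1],
  ],
)

```text
time: 19.4
tool_pos: [0.5876, -0.0195, 0.221]
tcp_rot: [-2.271, -2.167, 0.003]
wrist_force: [-0.8, 0.6, 0.0]
width: 1.001
```

Run:
```python
from look import *
print(status.read_state()["tool_pos"])
p,d=read_camera("top"); C=cloud("top",d)
covers(C,d,[(.591,-.011)],.046); covers(C,d,[(.4787,-.2218)],.064)
```

```text
[ 0.58761036 -0.0194912   0.22099028]
(0.591, -0.011) -> 0.5908 0.0012 r 0.0304 fit [ 0.5898 -0.0113  0.0316] zmax 0.052
(0.4787, -0.2218) n 23
```

```bash
cat > stack.py <<'E'
from look import *
def stack(zr,name="scene",x=(.4787,-.2218)):
    p,d=read_camera(name); C=cloud(name,d)
    m=(np.hypot(C[...,0]-x[0],C[...,1]-x[1])<.05)&(C[...,2]>.02)&(C[...,2]<.13)&(d>0); P=C[m]
    zt=np.percentile(P[:,2],98); T=P[P[:,2]>zt-.006]
    print(name,len(P),"top z",zt.round(4),"rim circle",circ(T[:,:2],.033).round(4),circ(T[:,:2]).round(4),"expect",zr)
    return p
if __name__=="__main__":
    import sys; stack(float(sys.argv[1]))
E
python3 stack.py .064
```

```text
scene 386 top z 0.0643 rim circle [ 0.4795 -0.2234] [ 0.4791 -0.2231  0.0321] expect 0.064
```

Call:
move_arm(
  deltas=[
    [[0,0,0],[0.03,0.085,-0.5],-1],
    [[0,0,0],[0.03,0.085,-1],-1],
    [[0,0,0],[0.03,0.085,-1],-1],
    [[0,0,0],[0.03,0.085,-1],-1],
  ],
)

```text
time: 20.0
tool_pos: [0.5916, -0.015, 0.124]
tcp_rot: [2.278, 2.162, 0.001]
wrist_force: [1.5, 0.3, 0.6]
width: 0.999
```

Call:
move_arm(
  deltas=[
    [[0,0,0],[0,0.02,-0.4],-1],
    [[0,0,0],[0,0.03,-0.8],-1],
    [[0,0,0],[0,0.03,-0.965],-1],
    [[0,0,0],[0,0.03,-0.965],-1],
    [[0,0,0],[0,0.03,-0.965],-1],
    [[0,0,0],[0,0.03,-0.965],1],
    [[0,0,0],[0,0.03,-0.965],1],
    [[0,0,0],[0,0.03,-0.965],1],
    [[0,0,0],[0,0.03,-0.965],1],
    [[0,0,0],[0,0.03,-0.965],1],
  ],
)

```text
time: 21.25
tool_pos: [0.5929, -0.0109, 0.0289]
tcp_rot: [2.275, 2.162, 0.004]
wrist_force: [-2.0, 0.2, 6.1]
width: 0.784
```

Call:
move_arm(
  deltas=[
    [[0,0,0],[0,0,0.2],1],
    [[0,0,0],[0,0,0.6],1],
    [[0,0,0],[0,0,1],1],
    [[0,0,0],[0,0,1],1],
  ],
)

```text
time: 21.75
tool_pos: [0.5949, -0.0109, 0.1323]
tcp_rot: [2.272, 2.159, 0.011]
wrist_force: [0.7, 0.1, -1.6]
width: 0.784
```

Call:
move_arm(
  deltas=[
    [[0,0,0],[0,0,0.5],1],
    [[0,0,0],[-0.4,-0.2,1],1],
    [[0,0,0],[-0.6,-0.4,1],1],
    [[0,0,0],[-0.6,-0.4,1],1],
    [[0,0,0],[-0.6,-0.4,1],1],
  ],
)

```text
time: 22.38
tool_pos: [0.5306, -0.0505, 0.2255]
tcp_rot: [-2.277, -2.163, 0.001]
wrist_force: [-0.7, -0.1, -1.6]
width: 0.783
```

```bash
python3 held.py
```

```text
tcp [ 0.5306 -0.0505  0.2255] w 0.783 n 16 slope [-0.004  0.008] rim z above tcp 0.0181 centre off [-0.0002  0.0017  0.0318] res 0.0001
```

Call:
move_arm(
  deltas=[
    [[0,0,0],[-0.3,-0.5,0],1],
    [[0,0,0],[-0.51,-1,0],1],
    [[0,0,0],[-0.51,-1,0],1],
  ],
)

```text
time: 22.8
tool_pos: [0.479, -0.1529, 0.2253]
tcp_rot: [-2.28, -2.159, 0.002]
wrist_force: [0.3, 0.4, -1.1]
width: 0.777
```

Call:
move_arm(
  deltas=[
    [[0,0,0],[0,-0.4,0],1],
    [[0,0,0],[0,-0.735,-0.1],1],
    [[0,0,0],[0,-0.735,-0.5],1],
    [[0,0,0],[0,-0.735,-0.9],1],
    [[0,0,0],[0,-0.735,-0.9],1],
    [[0,0,0],[0,-0.735,-0.9],1],
  ],
)

```text
time: 23.55
tool_pos: [0.4813, -0.2239, 0.1371]
tcp_rot: [2.276, 2.165, 0.001]
wrist_force: [-0.3, -0.1, -0.9]
width: 0.78
```

Call:
move_arm(
  deltas=[
    [[0,0,0],[-0.01,0,-0.3],1],
    [[0,0,0],[-0.015,0,-0.55],1],
    [[0,0,0],[-0.015,0,-0.65],1],
    [[0,0,0],[-0.015,0,-0.7],1],
    [[0,0,0],[-0.015,0,-0.73],1],
    [[0,0,0],[-0.015,0,-0.75],1],
    [[0,0,0],[-0.015,0,-0.75],1],
  ],
)

```text
time: 24.42
tool_pos: [0.4788, -0.2244, 0.0617]
tcp_rot: [2.277, 2.163, 0.0]
wrist_force: [-0.6, -0.4, -1.3]
width: 0.777
```

Call:
move_arm(
  deltas=[
    [[0,0,0],[0,0,-0.01],1],
    [[0,0,0],[0,0,-0.02],1],
    [[0,0,0],[0,0,-0.02],1],
  ],
)

```text
time: 24.8
tool_pos: [0.479, -0.2246, 0.061]
tcp_rot: [2.277, 2.163, 0.0]
wrist_force: [-3.1, 1.6, 9.3]
width: 0.778
```

Call:
move_arm(
  deltas=[
    [[0,0,0],[0,0,0.01],1],
    [[0,0,0],[0,0,0.01],-1],
    [[0,0,0],[0,0,0.01],-1],
    [[0,0,0],[0,0,0.01],-1],
    [[0,0,0],[0,0,0.1],-1],
    [[0,0,0],[0,0,0.5],-1],
    [[0,0,0],[0,0,1],-1],
    [[0,0,0],[0,0,1],-1],
  ],
)

```text
time: 25.8
tool_pos: [0.4822, -0.2262, 0.1652]
tcp_rot: [2.27, 2.157, 0.005]
wrist_force: [0.7, 0.2, 0.4]
width: 0.998
```

Call:
move_arm(
  deltas=[
    [[0,0,0],[0,0.5,0.5],-1],
    [[0,0,0],[0,1,0.7],-1],
    [[0,0,0],[0,1,0.7],-1],
  ],
)

```text
time: 26.18
tool_pos: [0.4798, -0.1218, 0.2317]
tcp_rot: [2.27, 2.166, 0.005]
wrist_force: [1.1, -0.1, -0.4]
width: 0.999
```

Call:
move_arm(
  deltas=[
    [[0,0,0],[0,0.6,0],-1],
    [[0,0,0],[0,1,0],-1],
    [[0,0,0],[0,1,0],-1],
  ],
)

```text
time: 26.55
tool_pos: [0.4778, -0.0229, 0.228]
tcp_rot: [-2.273, -2.167, 0.002]
wrist_force: [-0.1, -0.8, 0.1]
width: 0.999
```

Call:
move_arm(
  deltas=[
    [[0,0,0],[0,0.6,0],-1],
    [[0,0,0],[0,1,0],-1],
    [[0,0,0],[0,1,0],-1],
  ],
)

```text
time: 26.92
tool_pos: [0.4784, 0.0763, 0.2283]
tcp_rot: [-2.274, -2.166, 0.002]
wrist_force: [-0.1, -0.5, -1.0]
width: 1.001
```

Run:
```python
from stack import *
print(status.read_state()["tool_pos"])
stack(.078)
p,d=read_camera("top"); C=cloud("top",d)
covers(C,d,[(.578,.24),(.482,.312),(.474,.203)],.070)
```

```text
[0.47839542 0.07626151 0.22831805]
scene 483 top z 0.0784 rim circle [ 0.4793 -0.2235] [ 0.478  -0.223   0.0312] expect 0.078
(0.578, 0.24) -> 0.579 0.2405 r 0.034 fit [0.5785 0.2401 0.0312] zmax 0.074
(0.482, 0.312) -> 0.4816 0.312 r 0.0338 fit [0.4818 0.3118 0.0302] zmax 0.075
(0.474, 0.203) -> 0.4743 0.2035 r 0.0339 fit [0.4737 0.2032 0.0308] zmax 0.073
```

Call:
move_arm(
  deltas=[
    [[0,0,0],[-0.04,0.5,0],-1],
    [[0,0,0],[-0.04,1,0],-1],
    [[0,0,0],[-0.04,1,0],-1],
  ],
)

```text
time: 27.4
tool_pos: [0.4749, 0.1763, 0.229]
tcp_rot: [-2.275, -2.166, 0.0]
wrist_force: [-0.6, -0.5, 0.4]
width: 1.0
```

Call:
move_arm(
  deltas=[
    [[0,0,0],[0,0.265,-0.5],-1],
    [[0,0,0],[0,0.265,-0.9],-1],
    [[0,0,0],[0,0.265,-0.9],-1],
    [[0,0,0],[0,0.265,-0.9],-1],
    [[0,0,0],[0,0.265,-0.9],-1],
  ],
)

```text
time: 28.02
tool_pos: [0.4765, 0.202, 0.1417]
tcp_rot: [2.277, 2.161, 0.006]
wrist_force: [-0.2, -0.9, -0.9]
width: 0.994
```

Call:
move_arm(
  deltas=[
    [[0,0,0],[-0.02,0.01,-0.4],-1],
    [[0,0,0],[-0.02,0.01,-0.75],-1],
    [[0,0,0],[-0.02,0.01,-0.89],-1],
    [[0,0,0],[-0.02,0.01,-0.89],-1],
    [[0,0,0],[-0.02,0.01,-0.89],-1],
    [[0,0,0],[-0.02,0.01,-0.89],1],
    [[0,0,0],[-0.02,0.01,-0.89],1],
    [[0,0,0],[-0.02,0.01,-0.89],1],
    [[0,0,0],[-0.02,0.01,-0.89],1],
    [[0,0,0],[-0.02,0.01,-0.89],1],
  ],
)

```text
time: 29.28
tool_pos: [0.4742, 0.2039, 0.0525]
tcp_rot: [2.276, 2.163, 0.005]
wrist_force: [-2.0, -0.6, 6.2]
width: 0.776
```

Call:
move_arm(
  deltas=[
    [[0,0,0],[0,0,0.2],1],
    [[0,0,0],[0,0,0.6],1],
    [[0,0,0],[0,0,1],1],
    [[0,0,0],[0,0,1],1],
  ],
)

```text
time: 29.78
tool_pos: [0.4757, 0.2045, 0.155]
tcp_rot: [2.275, 2.162, 0.013]
wrist_force: [0.2, 0.5, -1.1]
width: 0.773
```

Call:
move_arm(
  deltas=[
    [[0,0,0],[0,0,0.5],1],
    [[0,0,0],[0,-0.5,0.8],1],
    [[0,0,0],[0,-1,0.8],1],
    [[0,0,0],[0,-1,0.8],1],
    [[0,0,0],[0,-1,0.8],1],
  ],
)

```text
time: 30.4
tool_pos: [0.4718, 0.1032, 0.2291]
tcp_rot: [-2.277, -2.162, 0.002]
wrist_force: [-0.5, 0.7, -1.7]
width: 0.773
```

```bash
python3 held.py
```

```text
tcp [0.4718 0.1032 0.2291] w 0.773 n 16 slope [-0.007  0.005] rim z above tcp 0.0189 centre off [-0.0003  0.0017  0.0318] res 0.0001
```

Call:
move_arm(
  deltas=[
    [[0,0,0],[0,-0.5,0],1],
    [[0,0,0],[0.075,-1,0],1],
    [[0,0,0],[0.075,-1,0],1],
  ],
)

```text
time: 30.82
tool_pos: [0.4802, 0.0018, 0.2296]
tcp_rot: [-2.28, -2.161, 0.002]
wrist_force: [-0.2, 0.3, -1.7]
width: 0.774
```

Call:
move_arm(
  deltas=[
    [[0,0,0],[0,-0.5,0],1],
    [[0,0,0],[0,-1,0],1],
    [[0,0,0],[0,-1,0],1],
  ],
)

```text
time: 31.2
tool_pos: [0.4802, -0.0977, 0.2297]
tcp_rot: [-2.279, -2.161, 0.001]
wrist_force: [-0.4, 0.4, -1.4]
width: 0.77
```

Call:
move_arm(
  deltas=[
    [[0,0,0],[0,-0.5,0],1],
    [[0,0,0],[0,-1,0],1],
    [[0,0,0],[0,-1,0],1],
  ],
)

```text
time: 31.58
tool_pos: [0.4806, -0.1973, 0.2298]
tcp_rot: [-2.279, -2.162, 0.0]
wrist_force: [0.2, 0.9, -1.8]
width: 0.771
```

Call:
move_arm(
  deltas=[
    [[0,0,0],[0,-0.28,0],1],
    [[0,0,0],[0,-0.28,-0.3],1],
    [[0,0,0],[0,-0.28,-0.7],1],
    [[0,0,0],[0,-0.28,-0.8],1],
    [[0,0,0],[0,-0.28,-0.8],1],
    [[0,0,0],[0,-0.28,-0.8],1],
  ],
)

```text
time: 32.33
tool_pos: [0.4815, -0.2247, 0.1521]
tcp_rot: [2.275, 2.163, 0.002]
wrist_force: [0.4, -0.4, -1.5]
width: 0.776
```

Call:
move_arm(
  deltas=[
    [[0,0,0],[-0.01,0,-0.3],1],
    [[0,0,0],[-0.015,0,-0.55],1],
    [[0,0,0],[-0.015,0,-0.67],1],
    [[0,0,0],[-0.015,0,-0.72],1],
    [[0,0,0],[-0.015,0,-0.75],1],
    [[0,0,0],[-0.015,0,-0.76],1],
    [[0,0,0],[-0.015,0,-0.76],1],
  ],
)

```text
time: 33.2
tool_pos: [0.479, -0.225, 0.0748]
tcp_rot: [2.277, 2.163, 0.0]
wrist_force: [-0.4, 0.8, -1.0]
width: 0.773
```

Call:
move_arm(
  deltas=[
    [[0,0,0],[0,0,-0.01],1],
    [[0,0,0],[0,0,-0.015],1],
    [[0,0,0],[0,0,-0.015],1],
  ],
)

```text
time: 33.58
tool_pos: [0.4792, -0.2253, 0.0745]
tcp_rot: [2.276, 2.163, 0.0]
wrist_force: [-3.4, 1.7, 7.5]
width: 0.768
```

Seated. I'll release and move on to the next cover.

Call:
move_arm(
  deltas=[
    [[0,0,0],[0,0,0.01],1],
    [[0,0,0],[0,0,0.01],-1],
    [[0,0,0],[0,0,0.01],-1],
    [[0,0,0],[0,0,0.01],-1],
    [[0,0,0],[0,0,0.1],-1],
    [[0,0,0],[0,0,0.5],-1],
    [[0,0,0],[0,0,1],-1],
    [[0,0,0],[0,0,1],-1],
  ],
)

```text
time: 34.58
tool_pos: [0.4822, -0.2266, 0.1788]
tcp_rot: [2.27, 2.157, 0.005]
wrist_force: [0.1, -0.0, -0.5]
width: 1.0
```

Call:
move_arm(
  deltas=[
    [[0,0,0],[0,0.5,0.5],-1],
    [[0,0,0],[0,1,0.6],-1],
    [[0,0,0],[0,1,0.6],-1],
  ],
)

```text
time: 34.95
tool_pos: [0.4792, -0.1221, 0.2344]
tcp_rot: [2.272, 2.167, 0.003]
wrist_force: [0.2, -0.2, -0.4]
width: 0.999
```

Call:
move_arm(
  deltas=[
    [[0,0,0],[0,0.6,0],-1],
    [[0,0,0],[0,1,0],-1],
    [[0,0,0],[0,1,0],-1],
  ],
)

```text
time: 35.33
tool_pos: [0.4779, -0.0234, 0.2316]
tcp_rot: [-2.273, -2.167, 0.002]
wrist_force: [-0.4, 0.2, 0.0]
width: 0.998
```

Call:
move_arm(
  deltas=[
    [[0,0,0],[0,0.6,0],-1],
    [[0,0,0],[0,1,0],-1],
    [[0,0,0],[0,1,0],-1],
  ],
)

```text
time: 35.7
tool_pos: [0.4784, 0.0758, 0.232]
tcp_rot: [-2.274, -2.167, 0.002]
wrist_force: [0.3, -0.7, -0.2]
width: 1.0
```

Call:
move_arm(
  deltas=[
    [[0,0,0],[0,0.6,0],-1],
    [[0,0,0],[0,1,0],-1],
    [[0,0,0],[0,1,0],-1],
  ],
)

```text
time: 36.08
tool_pos: [0.4789, 0.1753, 0.2321]
tcp_rot: [2.275, 2.166, -0.002]
wrist_force: [0.9, -0.8, -0.2]
width: 1.0
```

Run:
```python
from stack import *
print(status.read_state()["tool_pos"])
stack(.092)
p,d=read_camera("top"); C=cloud("top",d)
covers(C,d,[(.578,.24),(.482,.312)],.070)
```

```text
[0.47893213 0.17526378 0.23213935]
scene 600 top z 0.0919 rim circle [ 0.479  -0.2243] [ 0.4788 -0.2241  0.0317] expect 0.092
(0.578, 0.24) n 0
(0.482, 0.312) -> 0.4823 0.312 r 0.034 fit [0.4838 0.3105 0.0321] zmax 0.073
```

Call:
move_arm(
  deltas=[
    [[0,0,0],[0.03,0.6,0],-1],
    [[0,0,0],[0.03,1,0],-1],
    [[0,0,0],[0.03,1,0],-1],
  ],
)

```text
time: 36.55
tool_pos: [0.4821, 0.2752, 0.2324]
tcp_rot: [2.276, 2.165, -0.001]
wrist_force: [0.2, -0.5, 0.1]
width: 1.001
```

Call:
move_arm(
  deltas=[
    [[0,0,0],[0,0.365,-0.5],-1],
    [[0,0,0],[0,0.365,-0.9],-1],
    [[0,0,0],[0,0.365,-0.9],-1],
    [[0,0,0],[0,0.365,-0.9],-1],
    [[0,0,0],[0,0.365,-0.9],-1],
  ],
)

```text
time: 37.17
tool_pos: [0.4835, 0.3117, 0.1455]
tcp_rot: [2.278, 2.162, 0.007]
wrist_force: [0.1, -0.7, -0.1]
width: 0.997
```

Run:
```python
from look import *
print(status.read_state()["tool_pos"])
p,d=read_camera("wrist"); C=cloud("wrist",d); cv2.imwrite("pics/w4.png",p[...,::-1])
covers(C,d,[(.578,.24),(.482,.312)],.070)
```

```text
[0.48345084 0.31167302 0.14548576]
(0.578, 0.24) -> 0.5798 0.2433 r 0.0344 fit [0.579  0.244  0.0314] zmax 0.072
(0.482, 0.312) -> 0.482 0.3137 r 0.0341 fit [0.4822 0.3145 0.0307] zmax 0.073
```

View pics/w4.png

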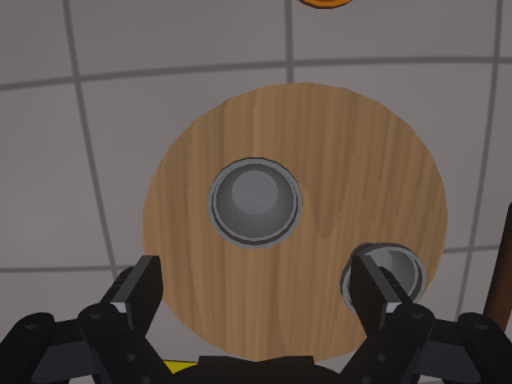

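Call:
move_arm(
  deltas=[
    [[0,0,0],[-0.015,0.005,-0.4],-1],
    [[0,0,0],[-0.015,0.005,-0.75],-1],
    [[0,0,0],[-0.015,0.005,-0.92],-1],
    [[0,0,0],[-0.015,0.005,-0.92],-1],
    [[0,0,0],[-0.015,0.005,-0.92],-1],
    [[0,0,0],[-0.015,0.005,-0.92],1],
    [[0,0,0],[-0.015,0.005,-0.92],1],
    [[0,0,0],[-0.015,0.005,-0.92],1],
    [[0,0,0],[-0.015,0.005,-0.92],1],
    [[0,0,0],[-0.015,0.005,-0.92],1],
  ],
)

```text
time: 38.48
tool_pos: [0.4815, 0.3131, 0.0532]
tcp_rot: [2.277, 2.163, 0.005]
wrist_force: [0.1, -1.9, 5.1]
width: 0.778
```

Call:
move_arm(
  deltas=[
    [[0,0,0],[0,0,0.2],1],
    [[0,0,0],[0,0,0.6],1],
    [[0,0,0],[0,0,1],1],
    [[0,0,0],[0,0,1],1],
  ],
)

```text
time: 38.98
tool_pos: [0.4832, 0.3142, 0.1568]
tcp_rot: [2.276, 2.162, 0.016]
wrist_force: [0.3, 0.2, -1.8]
width: 0.774
```

Call:
move_arm(
  deltas=[
    [[0,0,0],[0,0,0.5],1],
    [[0,0,0],[0,-0.5,0.9],1],
    [[0,0,0],[0,-1,0.9],1],
    [[0,0,0],[0,-1,0.9],1],
    [[0,0,0],[0,-1,0.9],1],
  ],
)

```text
time: 39.6
tool_pos: [0.4795, 0.2121, 0.2401]
tcp_rot: [-2.278, -2.162, 0.001]
wrist_force: [0.3, -0.5, -1.2]
width: 0.771
```

```bash
python3 held.py
```

```text
tcp [0.4795 0.2121 0.2401] w 0.771 n 16 slope [-0.004  0.005] rim z above tcp 0.018 centre off [-0.0004  0.0011  0.0318] res 0.0001
```

Call:
move_arm(
  deltas=[
    [[0,0,0],[0,-0.5,0],1],
    [[0,0,0],[0,-1,0],1],
    [[0,0,0],[0,-1,0],1],
  ],
)

```text
time: 40.02
tool_pos: [0.4798, 0.1108, 0.24]
tcp_rot: [-2.28, -2.161, 0.003]
wrist_force: [0.8, 0.3, -1.9]
width: 0.775
```

Call:
move_arm(
  deltas=[
    [[0,0,0],[0,-0.5,0],1],
    [[0,0,0],[0,-1,0],1],
    [[0,0,0],[0,-1,0],1],
  ],
)

```text
time: 40.4
tool_pos: [0.4802, 0.0111, 0.2403]
tcp_rot: [-2.28, -2.161, 0.001]
wrist_force: [0.1, 0.6, -2.0]
width: 0.776
```

Call:
move_arm(
  deltas=[
    [[0,0,0],[0,-0.5,0],1],
    [[0,0,0],[0,-1,0],1],
    [[0,0,0],[0,-1,0],1],
  ],
)

```text
time: 40.78
tool_pos: [0.4806, -0.0885, 0.2404]
tcp_rot: [-2.28, -2.161, 0.0]
wrist_force: [-0.1, 1.2, -1.5]
width: 0.773
```

Call:
move_arm(
  deltas=[
    [[0,0,0],[0,-0.5,0],1],
    [[0,0,0],[0,-1,0],1],
    [[0,0,0],[0,-1,0],1],
  ],
)

```text
time: 41.15
tool_pos: [0.481, -0.1882, 0.2404]
tcp_rot: [-2.279, -2.162, -0.0]
wrist_force: [0.7, 0.6, -0.8]
width: 0.775
```

Call:
move_arm(
  deltas=[
    [[0,0,0],[0,-0.375,0],1],
    [[0,0,0],[0,-0.375,-0.3],1],
    [[0,0,0],[0,-0.375,-0.7],1],
    [[0,0,0],[0,-0.375,-0.8],1],
    [[0,0,0],[0,-0.375,-0.8],1],
    [[0,0,0],[0,-0.375,-0.8],1],
  ],
)

```text
time: 41.9
tool_pos: [0.4816, -0.2251, 0.1626]
tcp_rot: [2.274, 2.163, 0.002]
wrist_force: [0.1, -0.1, -1.5]
width: 0.773
```

Call:
move_arm(
  deltas=[
    [[0,0,0],[-0.01,0,-0.3],1],
    [[0,0,0],[-0.015,0,-0.55],1],
    [[0,0,0],[-0.015,0,-0.65],1],
    [[0,0,0],[-0.015,0,-0.7],1],
    [[0,0,0],[-0.015,0,-0.72],1],
    [[0,0,0],[-0.015,0,-0.725],1],
    [[0,0,0],[-0.015,0,-0.725],1],
  ],
)

```text
time: 42.78
tool_pos: [0.4793, -0.2257, 0.0893]
tcp_rot: [2.276, 2.163, 0.001]
wrist_force: [-0.2, -0.8, 0.9]
width: 0.77
```

Call:
move_arm(
  deltas=[
    [[0,0,0],[0,0,-0.01],1],
    [[0,0,0],[0,0,-0.015],1],
    [[0,0,0],[0,0,-0.015],1],
  ],
)

```text
time: 43.15
tool_pos: [0.4795, -0.2261, 0.0891]
tcp_rot: [2.275, 2.163, 0.0]
wrist_force: [-3.0, 0.9, 10.3]
width: 0.777
```

Seated. I'll release, go towards the last cover at about (0.579, 0.242), and look on the way.

Call:
move_arm(
  deltas=[
    [[0,0,0],[0,0,0.01],1],
    [[0,0,0],[0,0,0.01],-1],
    [[0,0,0],[0,0,0.01],-1],
    [[0,0,0],[0,0,0.01],-1],
    [[0,0,0],[0,0,0.1],-1],
    [[0,0,0],[0,0,0.5],-1],
    [[0,0,0],[0,0,1],-1],
    [[0,0,0],[0,0,1],-1],
  ],
)

```text
time: 44.15
tool_pos: [0.4821, -0.2271, 0.1928]
tcp_rot: [2.27, 2.157, 0.005]
wrist_force: [0.7, -0.6, 0.6]
width: 1.0
```

Call:
move_arm(
  deltas=[
    [[0,0,0],[0,0.5,0.4],-1],
    [[0,0,0],[0,1,0.4],-1],
    [[0,0,0],[0,1,0.4],-1],
  ],
)

```text
time: 44.52
tool_pos: [0.4783, -0.1226, 0.2269]
tcp_rot: [-2.273, -2.168, -0.001]
wrist_force: [0.3, -0.5, -0.5]
width: 0.999
```

Call:
move_arm(
  deltas=[
    [[0,0,0],[0.2,0.6,0],-1],
    [[0,0,0],[0.4,1,0],-1],
    [[0,0,0],[0.4,1,0],-1],
  ],
)

```text
time: 44.9
tool_pos: [0.5191, -0.0238, 0.2259]
tcp_rot: [-2.273, -2.167, 0.001]
wrist_force: [-0.7, -0.3, -0.9]
width: 0.998
```

Call:
move_arm(
  deltas=[
    [[0,0,0],[0.2,0.6,0],-1],
    [[0,0,0],[0.3,1,0],-1],
    [[0,0,0],[0.3,1,0],-1],
  ],
)

```text
time: 45.28
tool_pos: [0.5487, 0.0754, 0.2258]
tcp_rot: [-2.274, -2.166, 0.002]
wrist_force: [-0.5, -0.6, -0.3]
width: 1.003
```

Call:
move_arm(
  deltas=[
    [[0,0,0],[0.2,0.6,0],-1],
    [[0,0,0],[0.3,1,0],-1],
    [[0,0,0],[0.3,1,0],-1],
  ],
)

```text
time: 45.65
tool_pos: [0.5789, 0.1748, 0.2259]
tcp_rot: [-2.275, -2.166, 0.002]
wrist_force: [-0.7, -0.4, -0.1]
width: 1.004
```

Run:
```python
from stack import *
print(status.read_state()["tool_pos"])
stack(.106)
p,d=read_camera("wrist"); C=cloud("wrist",d); covers(C,d,[(.579,.242)],.070)
p,d=read_camera("scene"); C=cloud("scene",d); covers(C,d,[(.579,.242)],.070)
```

```text
[0.57888065 0.17484796 0.22592235]
scene 695 top z 0.1061 rim circle [ 0.4792 -0.2253] [ 0.4794 -0.2252  0.0314] expect 0.106
(0.579, 0.242) -> 0.5801 0.2413 r 0.0343 fit [0.5802 0.2414 0.0302] zmax 0.073
(0.579, 0.242) -> 0.5804 0.2408 r 0.0349 fit [0.5818 0.2412 0.0315] zmax 0.072
```

Call:
move_arm(
  deltas=[
    [[0,0,0],[0.01,0.66,-0.3],-1],
    [[0,0,0],[0.01,0.66,-0.8],-1],
    [[0,0,0],[0.01,0.66,-0.8],-1],
    [[0,0,0],[0.01,0.66,-0.8],-1],
    [[0,0,0],[0.01,0.66,-0.8],-1],
  ],
)

```text
time: 46.42
tool_pos: [0.5815, 0.2401, 0.1497]
tcp_rot: [2.278, 2.161, 0.006]
wrist_force: [0.0, -0.1, 0.2]
width: 1.001
```

Call:
move_arm(
  deltas=[
    [[0,0,0],[-0.015,0.005,-0.4],-1],
    [[0,0,0],[-0.015,0.005,-0.8],-1],
    [[0,0,0],[-0.015,0.005,-0.97],-1],
    [[0,0,0],[-0.015,0.005,-0.97],-1],
    [[0,0,0],[-0.015,0.005,-0.97],-1],
    [[0,0,0],[-0.015,0.005,-0.97],1],
    [[0,0,0],[-0.015,0.005,-0.97],1],
    [[0,0,0],[-0.015,0.005,-0.97],1],
    [[0,0,0],[-0.015,0.005,-0.97],1],
    [[0,0,0],[-0.015,0.005,-0.97],1],
  ],
)

```text
time: 47.68
tool_pos: [0.5797, 0.2419, 0.0526]
tcp_rot: [2.276, 2.163, 0.005]
wrist_force: [-1.6, -0.8, 7.0]
width: 0.786
```

Call:
move_arm(
  deltas=[
    [[0,0,0],[0,0,0.2],1],
    [[0,0,0],[0,0,0.6],1],
    [[0,0,0],[0,0,1],1],
    [[0,0,0],[0,0,1],1],
  ],
)

```text
time: 48.18
tool_pos: [0.5817, 0.2426, 0.1562]
tcp_rot: [2.274, 2.161, 0.015]
wrist_force: [0.9, 0.8, -0.8]
width: 0.785
```

Call:
move_arm(
  deltas=[
    [[0,0,0],[0,0,0.5],1],
    [[0,0,0],[-0.2,-0.5,0.95],1],
    [[0,0,0],[-0.4,-1,0.95],1],
    [[0,0,0],[-0.4,-1,0.95],1],
    [[0,0,0],[-0.4,-1,0.95],1],
  ],
)

```text
time: 48.8
tool_pos: [0.5377, 0.1412, 0.2444]
tcp_rot: [-2.278, -2.162, 0.0]
wrist_force: [-0.1, 0.3, -0.9]
width: 0.785
```

```bash
python3 held.py
```

```text
tcp [0.5377 0.1412 0.2444] w 0.785 n 16 slope [-0.005  0.004] rim z above tcp 0.0185 centre off [-0.0002  0.0011  0.0318] res 0.0001
```

Call:
move_arm(
  deltas=[
    [[0,0,0],[-0.3,-0.5,0],1],
    [[0,0,0],[-0.3,-1,0],1],
    [[0,0,0],[-0.3,-1,0],1],
  ],
)

```text
time: 49.22
tool_pos: [0.508, 0.0397, 0.2441]
tcp_rot: [-2.28, -2.161, 0.002]
wrist_force: [0.3, 0.2, -1.3]
width: 0.786
```

Call:
move_arm(
  deltas=[
    [[0,0,0],[-0.28,-0.5,0],1],
    [[0,0,0],[-0.28,-1,0],1],
    [[0,0,0],[-0.28,-1,0],1],
  ],
)

```text
time: 49.6
tool_pos: [0.4805, -0.06, 0.2444]
tcp_rot: [-2.28, -2.161, 0.001]
wrist_force: [0.3, 1.0, -1.3]
width: 0.782
```

Call:
move_arm(
  deltas=[
    [[0,0,0],[0,-0.5,0],1],
    [[0,0,0],[0,-1,0],1],
    [[0,0,0],[0,-1,0],1],
  ],
)

```text
time: 49.98
tool_pos: [0.481, -0.1597, 0.2443]
tcp_rot: [-2.279, -2.161, 0.0]
wrist_force: [-0.0, 1.3, -0.8]
width: 0.782
```

Call:
move_arm(
  deltas=[
    [[0,0,0],[0,-0.4,0],1],
    [[0,0,0],[0,-0.665,-0.2],1],
    [[0,0,0],[0,-0.665,-0.6],1],
    [[0,0,0],[0,-0.665,-0.7],1],
    [[0,0,0],[0,-0.665,-0.7],1],
    [[0,0,0],[0,-0.665,-0.7],1],
  ],
)

```text
time: 50.72
tool_pos: [0.4814, -0.2249, 0.1764]
tcp_rot: [2.274, 2.164, 0.002]
wrist_force: [0.6, 0.3, -0.9]
width: 0.785
```

Call:
move_arm(
  deltas=[
    [[0,0,0],[-0.01,0,-0.3],1],
    [[0,0,0],[-0.015,0.005,-0.55],1],
    [[0,0,0],[-0.015,0.005,-0.65],1],
    [[0,0,0],[-0.015,0.005,-0.7],1],
    [[0,0,0],[-0.015,0.005,-0.72],1],
    [[0,0,0],[-0.015,0.005,-0.73],1],
    [[0,0,0],[-0.015,0.005,-0.73],1],
  ],
)

```text
time: 51.6
tool_pos: [0.4793, -0.2252, 0.1027]
tcp_rot: [2.276, 2.163, 0.001]
wrist_force: [0.1, -0.4, 0.6]
width: 0.781
```

Call:
move_arm(
  deltas=[
    [[0,0,0],[0,0,-0.01],1],
    [[0,0,0],[0,0,-0.015],1],
    [[0,0,0],[0,0,-0.015],1],
  ],
)

```text
time: 51.98
tool_pos: [0.4796, -0.2255, 0.1026]
tcp_rot: [2.276, 2.162, 0.001]
wrist_force: [-2.5, 1.0, 9.1]
width: 0.78
```

Call:
move_arm(
  deltas=[
    [[0,0,0],[0,0,0.01],1],
    [[0,0,0],[0,0,0.01],-1],
    [[0,0,0],[0,0,0.01],-1],
    [[0,0,0],[0,0,0.01],-1],
    [[0,0,0],[0,0,0.1],-1],
    [[0,0,0],[0,0,0.5],-1],
    [[0,0,0],[0,0,1],-1],
    [[0,0,0],[0,0,1],-1],
  ],
)

```text
time: 52.98
tool_pos: [0.482, -0.2265, 0.2063]
tcp_rot: [2.27, 2.157, 0.005]
wrist_force: [0.2, -0.4, 0.2]
width: 1.002
```

Call:
move_arm(
  deltas=[
    [[0,0,0],[0,0,0.5],-1],
    [[0,0,0],[0,0,1],-1],
    [[0,0,0],[0,0,1],-1],
    [[0,0,0],[0,0,1],-1],
  ],
)

```text
time: 53.48
tool_pos: [0.4781, -0.2246, 0.2995]
tcp_rot: [-2.277, -2.163, 0.001]
wrist_force: [0.1, 0.2, -0.1]
width: 1.002
```

Call:
move_arm(
  deltas=[
    [[0,0,0],[0,0,0.5],-1],
    [[0,0,0],[0,0,0.7],-1],
    [[0,0,0],[0,0,0.7],-1],
    [[0,0,0],[0,0,0.7],-1],
  ],
)

```text
time: 53.98
tool_pos: [0.4779, -0.2245, 0.3681]
tcp_rot: [-2.275, -2.162, 0.002]
wrist_force: [-0.5, -0.7, -0.5]
width: 0.999
```

Run:
```python
from stack import *
print(status.read_state()["tool_pos"])
p,d=read_camera("scene"); C=cloud("scene",d)
x=(.4793,-.225); m=(np.hypot(C[...,0]-x[0],C[...,1]-x[1])<.05)&(C[...,2]>.02)&(C[...,2]<.14)&(d>0); P=C[m]
for z in (.064,.078,.092,.106,.120):
    T=P[abs(P[:,2]-z+.004)<.003]; print(z,len(T),circ(T[:,:2],.034).round(4))
cv2.imwrite("pics/s3.png",cv2.resize(p[60:270,40:260,::-1],None,fx=2.8,fy=2.8))
p,d=read_camera("wrist"); Cw=cloud("wrist",d); print("wrist stack rim"); covers(Cw,d,[(.4793,-.225)],.120)
hsv=cv2.cvtColor(p,cv2.COLOR_RGB2HSV)
m=(Cw[...,2]>.28)&(Cw[...,2]<.33)&(np.abs(Cw[...,0]-.62)<.05)&(np.abs(Cw[...,1]+.235)<.07)&(hsv[...,1]>90); print("wrist handle",m.sum(),Cw[m].mean(0) if m.any() else "")
m=(C[...,2]>.28)&(C[...,2]<.33)&(np.abs(C[...,0]-.62)<.05)&(np.abs(C[...,1]+.235)<.07); print("scene handle",m.sum(),C[m].mean(0).round(4) if m.any() else "")
```

```text
[ 0.47790994 -0.22445123  0.36807605]
0.064 37 [ 0.4771 -0.225 ]
0.078 27 [ 0.4745 -0.2253]
0.092 55 [ 0.4767 -0.2265]
0.106 98 [ 0.4836 -0.2284]
0.12 101 [ 0.4799 -0.2267]
wrist stack rim
(0.4793, -0.225) -> 0.4786 -0.2246 r 0.034 fit [ 0.4786 -0.2242  0.0306] zmax 0.124
wrist handle 2342 [ 0.61943645 -0.23216226  0.3149594 ]
scene handle 333 [ 0.6255 -0.2303  0.3106]
```

View pics/s3.png

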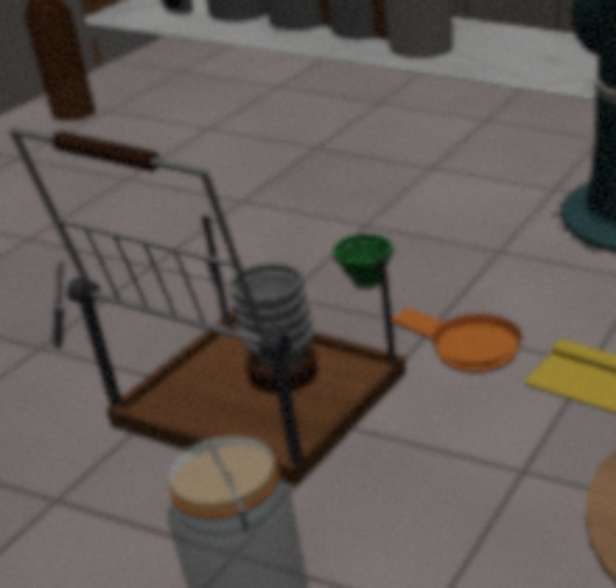

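The picture shows five nested covers at about (270,320), upright in the cradle. The top rim is at z≈0.12, and the lid is still open with its handle at (105,150).

Run:
```python
from arc import arc
arc([1.73,1.68]+[1.62-.06*i for i in range(9)],1.75);print();arc([1.14-.06*(i+1) for i in range(9)],1.14);print();arc([.60-.06*(i+1) for i in range(9)]+[.03,.01,0],.60)
```

```text
[0, 0, 0] [-0.032, 0.002, 0.006] 1.73
[0, 0, 0] [-0.114, 0.006, 0.017] 1.68
[0, 0, 0] [-0.213, 0.011, 0.024] 1.62
[0, 0, 0] [-0.312, 0.016, 0.026] 1.56
[0, 0, 0] [-0.41, 0.021, 0.022] 1.5
[0, 0, 0] [-0.509, 0.025, 0.012] 1.44
[0, 0, 0] [-0.606, 0.03, -0.004] 1.38
[0, 0, 0] [-0.703, 0.035, -0.025] 1.32
[0, 0, 0] [-0.798, 0.04, -0.053] 1.26
[0, 0, 0] [-0.891, 0.045, -0.086] 1.2
[0, 0, 0] [-0.982, 0.049, -0.124] 1.14

[0, 0, 0] [-0.089, 0.004, -0.044] 1.08
[0, 0, 0] [-0.174, 0.009, -0.093] 1.02
[0, 0, 0] [-0.257, 0.013, -0.148] 0.96
[0, 0, 0] [-0.336, 0.017, -0.207] 0.9
[0, 0, 0] [-0.412, 0.021, -0.271] 0.84
[0, 0, 0] [-0.483, 0.024, -0.339] 0.78
[0, 0, 0] [-0.551, 0.028, -0.411] 0.72
[0, 0, 0] [-0.614, 0.031, -0.488] 0.66
[0, 0, 0] [-0.672, 0.034, -0.568] 0.6

[0, 0, 0] [-0.053, 0.003, -0.083] 0.54
[0, 0, 0] [-0.102, 0.005, -0.17] 0.48
[0, 0, 0] [-0.145, 0.007, -0.259] 0.42
[0, 0, 0] [-0.182, 0.009, -0.35] 0.36
[0, 0, 0] [-0.214, 0.011, -0.444] 0.3
[0, 0, 0] [-0.241, 0.012, -0.539] 0.24
[0, 0, 0] [-0.261, 0.013, -0.636] 0.18
[0, 0, 0] [-0.276, 0.014, -0.734] 0.12
[0, 0, 0] [-0.285, 0.014, -0.833] 0.06
[0, 0, 0] [-0.287, 0.014, -0.882] 0.03
[0, 0, 0] [-0.288, 0.014, -0.915] 0.01
[0, 0, 0] [-0.288, 0.014, -0.932] 0
```

Call:
move_arm(
  deltas=[
    [[0,0,0],[0.5,0,0],-1],
    [[0,0,0],[1,-0.05,0],-1],
    [[0,0,0],[1,-0.05,0],-1],
  ],
)

```text
time: 54.45
tool_pos: [0.5802, -0.2294, 0.3663]
tcp_rot: [-2.272, -2.162, 0.003]
wrist_force: [-0.6, 0.4, -1.2]
width: 1.0
```

Call:
move_arm(
  deltas=[
    [[0,0,0],[0.44,-0.06,0],-1],
    [[0,0,0],[0.44,-0.06,0],-1],
    [[0,0,0],[0.44,-0.06,0],-1],
    [[0,0,0],[0.44,-0.06,0],-1],
  ],
)

```text
time: 54.95
tool_pos: [0.6215, -0.2357, 0.3708]
tcp_rot: [2.278, 2.163, -0.0]
wrist_force: [0.5, -1.3, 0.1]
width: 1.0
```

Call:
move_arm(
  deltas=[
    [[0,0,0],[0.01,0,-0.3],-1],
    [[0,0,0],[0.01,0,-0.6],-1],
    [[0,0,0],[0.01,0,-0.76],-1],
    [[0,0,0],[0.01,0,-0.76],-1],
    [[0,0,0],[0.01,0,-0.76],-1],
    [[0,0,0],[0.01,0,-0.76],0.3],
    [[0,0,0],[0.01,0,-0.76],0.3],
    [[0,0,0],[0.01,0,-0.76],1],
    [[0,0,0],[0.01,0,-0.76],1],
    [[0,0,0],[0.01,0,-0.76],1],
    [[0,0,0],[0.01,0,-0.76],1],
  ],
  grip_force=60,
)

```text
time: 56.32
tool_pos: [0.6224, -0.2357, 0.2946]
tcp_rot: [-2.276, -2.163, 0.003]
wrist_force: [-5.3, 0.3, 3.6]
width: 0.16
```

Handle gripped (width 0.16, as on opening). I'll ease it down along the arc.

Call:
move_arm(
  deltas=[
    [[0,0,0],[-0.032,0.002,0.006],1],
    [[0,0,0],[-0.114,0.006,0.017],1],
    [[0,0,0],[-0.213,0.011,0.024],1],
    [[0,0,0],[-0.312,0.016,0.026],1],
    [[0,0,0],[-0.41,0.021,0.022],1],
    [[0,0,0],[-0.509,0.025,0.012],1],
    [[0,0,0],[-0.606,0.03,-0.004],1],
    [[0,0,0],[-0.703,0.035,-0.025],1],
    [[0,0,0],[-0.798,0.04,-0.053],1],
    [[0,0,0],[-0.891,0.045,-0.086],1],
    [[0,0,0],[-0.982,0.049,-0.124],1],
  ],
)

```text
time: 57.7
tool_pos: [0.5259, -0.2309, 0.2833]
tcp_rot: [2.275, 2.162, 0.003]
wrist_force: [2.5, 1.9, 5.8]
width: 0.163
```

Call:
move_arm(
  deltas=[
    [[0,0,0],[-0.089,0.004,-0.044],1],
    [[0,0,0],[-0.174,0.009,-0.093],1],
    [[0,0,0],[-0.257,0.013,-0.148],1],
    [[0,0,0],[-0.336,0.017,-0.207],1],
    [[0,0,0],[-0.412,0.021,-0.271],1],
    [[0,0,0],[-0.483,0.024,-0.339],1],
    [[0,0,0],[-0.551,0.028,-0.411],1],
    [[0,0,0],[-0.614,0.031,-0.488],1],
    [[0,0,0],[-0.672,0.034,-0.568],1],
  ],
)

```text
time: 58.82
tool_pos: [0.4578, -0.2274, 0.2247]
tcp_rot: [2.277, 2.164, 0.0]
wrist_force: [3.9, -0.6, -3.8]
width: 0.161
```

Call:
move_arm(
  deltas=[
    [[0,0,0],[-0.053,0.003,-0.083],1],
    [[0,0,0],[-0.102,0.005,-0.17],1],
    [[0,0,0],[-0.145,0.007,-0.259],1],
    [[0,0,0],[-0.182,0.009,-0.35],1],
    [[0,0,0],[-0.214,0.011,-0.444],1],
    [[0,0,0],[-0.241,0.012,-0.539],1],
    [[0,0,0],[-0.261,0.013,-0.636],1],
    [[0,0,0],[-0.276,0.014,-0.734],1],
    [[0,0,0],[-0.285,0.014,-0.833],1],
    [[0,0,0],[-0.287,0.014,-0.882],1],
    [[0,0,0],[-0.288,0.014,-0.915],1],
    [[0,0,0],[-0.288,0.014,-0.932],1],
    [[0,0,0],[-0.288,0.014,-0.932],1],
    [[0,0,0],[-0.288,0.014,-0.932],1],
  ],
)

```text
time: 60.58
tool_pos: [0.4284, -0.2259, 0.1313]
tcp_rot: [-2.276, -2.163, 0.002]
wrist_force: [-4.8, -2.1, -3.1]
width: 0.161
```

Call:
move_arm(
  deltas=[
    [[0,0,0],[0,0,-0.015],1],
    [[0,0,0],[0,0,-0.03],1],
    [[0,0,0],[0,0,-0.03],1],
  ],
)

```text
time: 60.95
tool_pos: [0.4284, -0.2259, 0.1284]
tcp_rot: [-2.276, -2.163, 0.002]
wrist_force: [-6.3, -1.7, -1.8]
width: 0.163
```

Call:
move_arm(
  deltas=[
    [[0,0,0],[0,0,-0.01],1],
    [[0,0,0],[0,0,-0.02],1],
    [[0,0,0],[0,0,-0.02],1],
  ],
)

```text
time: 61.32
tool_pos: [0.4284, -0.2259, 0.1269]
tcp_rot: [-2.276, -2.163, 0.002]
wrist_force: [-8.0, -0.6, 0.9]
width: 0.161
```

Run:
```python
from h import *
s=status.read_state(); print(s["tool_pos"],s["wrist_force"])
for n in ("scene","top"):
    p,d=read_camera(n); C=cloud(n,d); h=cv2.cvtColor(p,cv2.COLOR_RGB2HSV)
    m=(abs(C[...,0]-.425)<.02)&(abs(C[...,1]+.227)<.05)&(C[...,2]>.11)&(C[...,2]<.18)&(h[...,1]>90); P=C[m]
    print(n,"handle",m.sum(),P.mean(0).round(4),np.percentile(P[:,2],[5,50,95]).round(4))
    if n=="scene": cv2.imwrite("pics/s4.png",cv2.resize(p[100:260,50:250,::-1],None,fx=3.4,fy=3.4,interpolation=cv2.INTER_CUBIC))
```

```text
[ 0.42835892 -0.22589715  0.12687695] [-7.97936492 -0.57513995  0.88922132]
scene handle 85 [ 0.4307 -0.2167  0.1528] [0.1448 0.1503 0.1732]
top handle 73 [ 0.4285 -0.2008  0.1503] [0.1433 0.1512 0.1543]
```

View pics/s4.png

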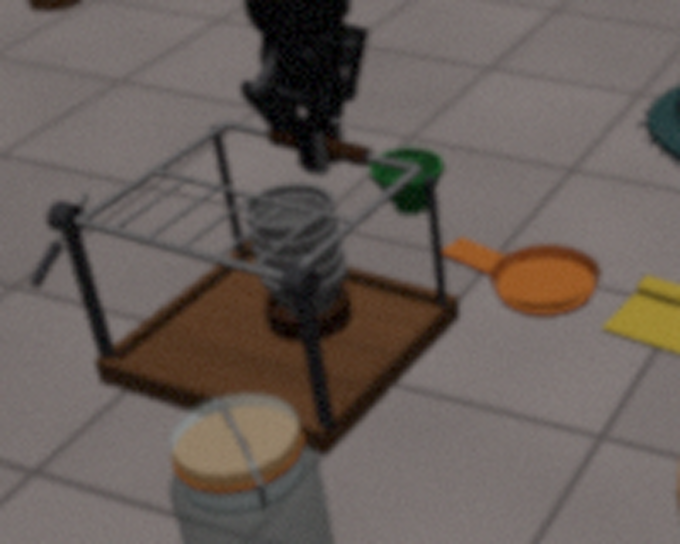

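Handle top height matches the shut reading from the start (z≈0.151). I'll part the fingers slightly, then rise straight up.

Call:
move_arm(
  deltas=[
    [[0,0,0],[0,0,0],0.3],
    [[0,0,0],[0,0,0],0.3],
    [[0,0,0],[0,0,0],0.3],
    [[0,0,0],[0,0,0],0.3],
    [[0,0,0],[0,0,0.1],0.3],
    [[0,0,0],[0,0,0.3],0.3],
    [[0,0,0],[0,0,0.7],0.3],
    [[0,0,0],[0,0,1],0.3],
    [[0,0,0],[0,0,1],0.3],
  ],
)

```text
time: 62.55
tool_pos: [0.4314, -0.2273, 0.2308]
tcp_rot: [2.272, 2.159, 0.003]
wrist_force: [0.1, -0.0, -0.1]
width: 0.353
```

Call:
move_arm(
  deltas=[
    [[0,0,0],[0,0.5,0.5],-1],
    [[0,0,0],[0,1,1],-1],
    [[0,0,0],[0,1,1],-1],
  ],
)

```text
time: 62.92
tool_pos: [0.4303, -0.1247, 0.3295]
tcp_rot: [2.272, 2.164, 0.004]
wrist_force: [0.9, -0.9, -0.6]
width: 0.966
```

Call:
move_arm(
  deltas=[
    [[0,0,0],[0,0.5,0],-1],
    [[0,0,0],[0,1,0],-1],
    [[0,0,0],[0,1,0],-1],
    [[0,0,0],[0,1,0],-1],
  ],
)

```text
time: 63.42
tool_pos: [0.4289, -0.0265, 0.3255]
tcp_rot: [-2.276, -2.164, 0.003]
wrist_force: [-0.2, 0.2, 0.1]
width: 1.001
```

Run:
```python
from look import *
s=status.read_state(); print(s["tool_pos"],s["wrist_force"])
p,d=read_camera("top"); C=cloud("top",d); h=cv2.cvtColor(p,cv2.COLOR_RGB2HSV)
m=(abs(C[...,0]-.425)<.02)&(abs(C[...,1]+.227)<.05)&(C[...,2]>.11)&(C[...,2]<.18)&(h[...,1]>90); P=C[m]
print("handle",m.sum(),P.mean(0).round(4)); covers(C,d,[(.4793,-.225)],.12)
cv2.imwrite("pics/t5.png",cv2.resize(p[80:280,140:440,::-1],None,fx=2.6,fy=2.6))
p,d=read_camera("scene");C=cloud("scene",d)
x=(.4793,-.225); m=(np.hypot(C[...,0]-x[0],C[...,1]-x[1])<.05)&(C[...,2]>.114)&(C[...,2]<.13)&(d>0); P=C[m]; A=np.c_[P[:,:2],np.ones(len(P))]
R=P[np.hypot(*(P[:,:2]-x).T)>.026]; print("scene rim",circ(R[:,:2],.034).round(4),np.percentile(P[:,2],98))
cv2.imwrite("pics/s5.png",cv2.resize(p[100:260,50:250,::-1],None,fx=3.4,fy=3.4,interpolation=cv2.INTER_CUBIC))
```

```text
[ 0.42892797 -0.02652056  0.32552839] [-0.19817525  0.24774004  0.11666047]
handle 0 [nan nan nan]
(0.4793, -0.225) n 0
scene rim [ 0.4791 -0.225 ] 0.12163534129517922<stdin>:5: RuntimeWarning: Mean of empty slice.
  ret = um.true_divide(
```

View pics/s5.png

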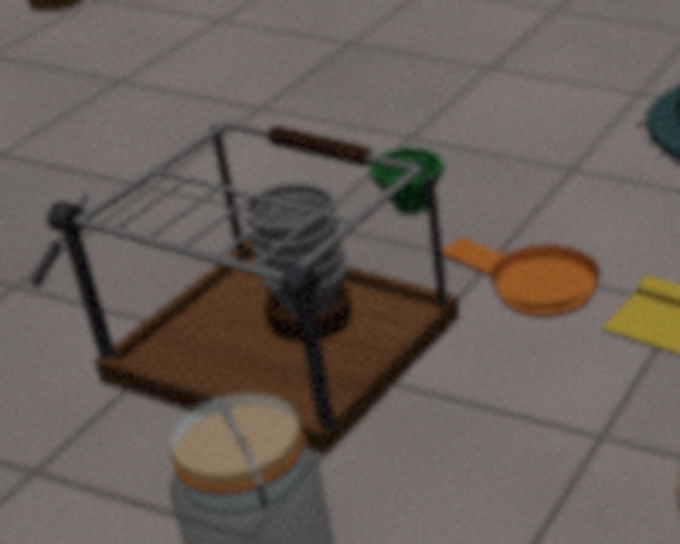

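View pics/t5.png

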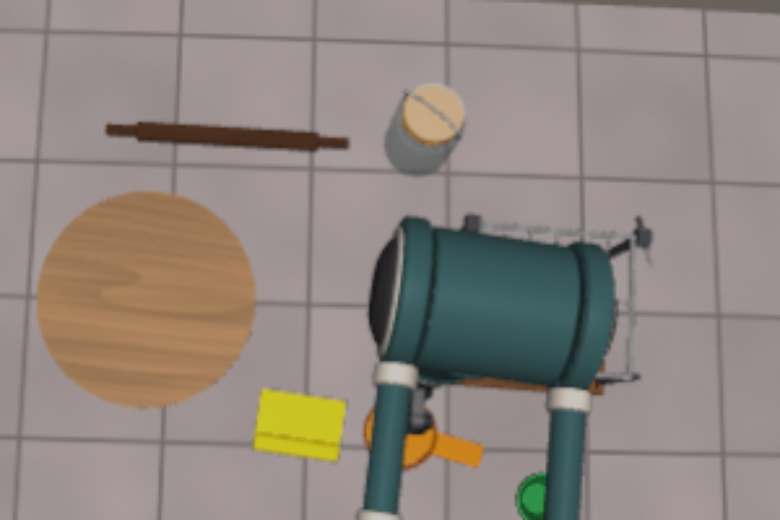

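The scene view shows the lid level on its rest posts over the upright stack, with the other objects unmoved. I'll check the handle height once more and hand in.

Run:
```python
from look import *
from workcell import order
def hz(p,d):
    C=cloud("scene",d); h=cv2.cvtColor(p,cv2.COLOR_RGB2HSV)
    m=(abs(C[...,0]-.428)<.025)&(abs(C[...,1]+.225)<.05)&(C[...,2]>.11)&(C[...,2]<.2)&(h[...,1]>90); P=C[m]; return m.sum(),P.mean(0).round(4)
z=np.load("scene0.npz"); a=hz(z["p"],z["d"]); b=hz(*read_camera("scene")); print("handle start",a,"now",b)
if abs(a[1][2]-b[1][2])<.004: print(order.finish_job())
```

```text
handle start (np.int64(102), array([ 0.4328, -0.2219,  0.1496])) now (np.int64(99), array([ 0.4325, -0.2244,  0.1497]))
the job is handed in; nothing more can be done
None
```

The job is done and handed in at about 63 s of the 210 s allowed. I eased the keeper lid open to its stop by its handle, nested all five steel covers in the cradle, and eased the lid shut again.

**Last checks:**
- **Lid:** the handle height from the scene camera is 149.7 mm, against 149.6 mm when it was shut at the start.
- **Stack:** the top rim is at about 0.121 m (0.120 m expected for five nested covers), and its centre is within about 4 mm of the cradle axis. It looks upright. Each cover measured level in the gripper except the first, checked only while held, and none has had its tilt measured since it was placed.
- **Other objects:** the jar, pin, scraper and spoon rest look unmoved in the pictures; I did not measure them.

**What failed or disagreed:**
- On opening, the handle slipped about 5 mm in the fingers, with forces up to about 17 N. The lid still moved slowly throughout.
- The final top-camera check of the handle and stack gave nothing because the arm blocked the view, so those figures come from the scene camera.
- In the scene view, the centres of the lower rims scattered by a few millimetres.

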